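# Slide the hook block and the timer onto the sloped bench rail

### The arm

A 6-joint arm with a two-finger parallel gripper is mounted at the origin on a cart in front of the work surface, level with it; the furniture and walls round the work are solid. World frame = base frame: x ahead of the robot, y to its left, z up, the work surface at z = 0. Lengths are in m, angles in rad, forces in N, time in s.
With the tool pointing down it reaches from about 0.325 to 0.9 m from the base axis. Payload 6.1 kg.
Tool frame: the origin (TCP) lies at the very end of the fingers, on their centre line; the grasp point (between the pads) lies 19 mm behind it; z points along the fingers, y is the direction in which the jaws open and shut (so a half turn about z gives the same grasp; the last joint's range is limited). The gripper opens to 87 mm and grips with 3 to 60 N. Pads are 19 mm wide; open, the fingers measure 117 mm over their backs; the gripper's body (75 mm by 190 mm) begins 51 mm behind the grasp point.
Start: joints at [1.172, 0.22, 1.526, -0, 1.395, -0.126], TCP at [0.168, 0.602, 0.223] pointing down, gripper open.
Joint ranges: [-2.98, 2.98], [-0.91, 2.08], [0.09, 2.57], [-1.24, 4.39], [0.2, 2.65], [-2.68, 2.68]. Speed limits (rad/s): [2.57, 2.57, 3.01, 3.14, 3.14, 3.14].

### API

Orientations are given as [roll, pitch, yaw] about the fixed x, y, z axes, in that order (R = Rz(yaw) Ry(pitch) Rx(roll)).
In Python, from bench import * gives the robot as it stands.
- The arm moves only by the shell command python3 -m jog 'ROWS'. ROWS is JSON, a list of rows, each an object with "claw": the opening, from 0 (shut) to 1 (fully open); "slide": the shift along the tool's x, y, z each as a share of 200 mm, from -1 to 1, a list of three; "roll": the turn about the tool's z as a share of 0.08 rad, from -1 to 1. In form: [{"claw": claw, "slide": [dx, dy, dz], "roll": roll}, ...]. A call has 1 to 8 rows; each row shifts and turns the commanded pose from where the row before left it, along the tool's axes as they then stand; what a row does not reach is not made up. A row lasts 1/10 s, in which the tool goes at most 50 mm and 8.59 degrees, less where a joint would pass 70% of its speed; a pose out of reach is approached as far as the arm can. A call with a number of a shift or a turn outside -1 to 1 is refused whole. A call with a gripper value outside its range is refused whole. The fingers move at their own pace and stop on an object; the grip force is fixed at half the most. Time passes only in rows, so rows that do not move let the fingers close. It gives the time, the measured TCP pose, the force and the opening at its end, in the units of the state.
- observe(): the state, without advancing time (a new reading comes with each control period).
- snapshot(name): name is "side" or "top"; returns a dict with "image" (384x512x3 uint8, red, green, blue), "vfov" (degrees; the focal length in pixels is half the picture's height over the tangent of half this angle, whatever the lens; pixels are square), "cx", "cy" (the principal point, pixels), "camera_from_world" (4x4, takes a point from world to camera coordinates). Camera axes: x right, y up, looking along -z (the intrinsics and any distortion apply to the point x, -y, -z); pixel columns grow to the right and rows downward; lengths in m; the calibration is good to about 2 mm. A picture is of the moment at which its call begins. There is no depth.
- close_job(): hands the job in, once; it reports no verdict.
The state is a dict: "t": time; "joint_pos": joint angles; "joint_velocities": joint speeds; "joint_torque": joint torques, N m; "tool_pos": TCP position; "eef_rot": TCP orientation; "wrist_force": force on the tool from outside, world axes, zero at the start; "wrist_torque": the same for the moment, N m; "grip_width": finger opening in m.
Only numpy, scipy, OpenCV 4.12 (cv2) and the standard library are available. Lean on these libraries where they do the work, as an engineer would, in place of code of your own. Each camera call takes 0.05 s, during which the arm holds its last target.

### The job

Put the sloped bench rail back together: slide the blue double-hook block into its track from the open left end and all the way along to the black stop, with the hooks pointing down the slope, and let go of it. Then slide the timer on its grey slide in behind it until the two touch, with the timer's buttons at the top so that it can be read from the robot's side. Leave both let go in the track, and do not shift or tip the jug, the shaker or the white tub.

Things in the scene. Friction and masses are not known exactly. Their poses are not given: they have to be found in the camera images.
- rail: Aluminium track on a fixed wooden stand sloping up 30 degrees away from the robot. Origin: centre line of the track floor, 85 mm above the table. x up the slope, y along the track to its open end (robot's left), z square out of the slope. Channel 46 mm wide, 12 mm high under two 3 mm lips (tops at z = 15) with a 28 mm slot between. Board below: 116 mm along x, y = -112..92 mm.
- rail_mouth (a point): Middle of the open end on the track floor, at y = +94 mm of the rail. From y = 73 to 94 mm the mouth flares by 5 mm to each side and upwards, 4 mm downwards. A foot can enter only here.
- rail_stop (a point): Middle of the inner face of the black stop (56 mm wide, 24 mm high) that closes the other end, at y = -105 mm of the rail.
- hook_block: Loose blue block, 0.11-0.23 kg, standing on the table. Origin: centre of its underside; z up, y slide direction (+y end enters last), two hooks on the -x side. Foot 40 (x) x 60 (y) x 8 mm high; stem 20 mm wide (x) to z = 24; body to grip across x: 36 (x) x 60 (y) mm, z = 24..56. At the stop its origin is at y = -75 mm of the rail.
- hook_tips (a point): Midway between the hook tips: x = -45, y = 0, z = 50 mm in the hook block's frame; must end down the slope. Hooks: 6 mm steel rods at y = -25 and +25 mm, 30 mm out of the -x face, z = 33..53 mm, 44 mm free between them.
- timer_slide: Loose white timer on a grey slide, 0.15-0.3 kg, standing on the table. Origin: centre of its underside; z up, y slide direction (-y end enters first), +x to the timer's buttons. Foot 40 (x) x 110 (y) x 8 mm high; stem 20 mm wide (x) to z = 25; timer 74 (x) x 64 (y) mm at y = -55..9, z = 25..43. Touching the seated hook block its origin is at y = +10 mm of the rail.
- timer_grip (a point): Place to take the timer slide: centre of its grip block, x = 0, y = +34, z = 43 mm in its frame. The block is 36 (x) x 42 (y) mm, z = 24..56 mm; grip it across x.
- timer_buttons (a point): Middle of the timer's row of buttons: x = +22, y = -23, z = 42 mm in the timer slide's frame. It must end on the up-slope side.
- jug: Clear measuring jug, 120 mm wide, 169 mm long over handle and spout, 135 mm high, standing loose. Origin: centre of its underside; long axis along its y. Bystander.
- shaker: Grey flour shaker, 72 mm across, 88 mm high, standing loose. Origin: centre of its underside. Bystander.
- tub: White lidded tub, 73 mm across, 64 mm high, standing loose. Origin: centre of its underside. Bystander.
There are look-alikes about, which are no part of the job. There is more than one size of the hook_block; the one meant has the size given above.

How it is judged:
On the way, in this order (a step that is already met when the one before it is completed fails the run):
1. the hook block is in the track at the stop, hooks down the slope, released, and the timer is not in the track yet (x of hook_block in the frame of rail between -0.006 and 0.006 m and z of hook_block in the frame of rail between -0.003 and 0.006 m and y of hook_block in the frame of rail between -0.082 and -0.069 m and angle between the y axis of hook_block and the y axis of rail, either way round below 0.12 rad and angle between the z axis of hook_block and the z axis of rail, either way round below 0.15 rad and x of hook_tips in the frame of rail below -0.03 m and linear speed of hook_block below 0.02 m/s and contact force between the fingers and hook_block below 0.2 N and distance between timer_slide and rail above 0.11 m), for 0.2 s.
2. the timer is in the track against the hook block (x of timer_slide in the frame of rail between -0.006 and 0.006 m and z of timer_slide in the frame of rail between -0.003 and 0.006 m and y of timer_slide in the frame of rail between -0.002 and 0.025 m and angle between the y axis of timer_slide and the y axis of rail, either way round below 0.12 rad and angle between the z axis of timer_slide and the z axis of rail, either way round below 0.15 rad and x of timer_buttons in the frame of rail above 0.01 m and distance between timer_slide and hook_block between 0.075 and 0.093 m), for 0.2 s.
At the end, for the whole second after the job is handed in: Both feet in the track (6 mm of its centre line, on its floor to 6 mm, straight to 0.12 rad). Hook block within 6 mm of the stop, hooks down the slope; timer within 8 mm of touching the block, buttons up the slope; both at rest and not touched by the fingers (all of step 2 and x of hook_block in the frame of rail between -0.006 and 0.006 m and z of hook_block in the frame of rail between -0.003 and 0.006 m and y of hook_block in the frame of rail between -0.082 and -0.069 m and angle between the y axis of hook_block and the y axis of rail, either way round below 0.12 rad and angle between the z axis of hook_block and the z axis of rail, either way round below 0.15 rad and x of hook_tips in the frame of rail below -0.03 m and linear speed of each of hook_block, timer_slide below 0.02 m/s and contact force between the fingers and hook_block below 0.2 N and contact force between the fingers and timer_slide below 0.2 N).
It fails at once if measuring jug shifted by more than 20 mm or tipped (distance of jug from where it was at the start of the episode above 0.02 m or angle between jug's own z axis and vertical above 0.3 rad).
It fails at once if shaker shifted by more than 20 mm or tipped (distance of shaker from where it was at the start of the episode above 0.02 m or angle between shaker's own z axis and vertical above 0.3 rad).
It fails at once if tub shifted by more than 20 mm or tipped (distance of tub from where it was at the start of the episode above 0.02 m or angle between tub's own z axis and vertical above 0.3 rad).
It also fails if it takes over 67 s, if anything falls off the work surface, if the arm or the gripper's body presses on something with over 40 N, if the wrist force passes 120 N, or if a joint passes its speed limit or range.

## Working session

There is one attempt and no reset: what is moved stays moved. The work goes in short steps, Python scripts to look and compute and a shell command to move; the robot and the scene stay as the last step left them, time stands still between calls to the robot, and variables do not carry over. Pictures are saved under pics/ and viewed, and the job is handed in when it is done.

```bash
ls; mkdir -p pics; python3 - <<'E'
from bench import *
import cv2
print(observe())
for n in("side","top"):
    s=snapshot(n); cv2.imwrite(f"pics/{n}0.png",s["image"][:,:,::-1]); print(n,s["vfov"],s["cx"],s["cy"],s["camera_from_world"], [k for k in s])
    import pickle; pickle.dump(s,open(f"{n}0.pkl","wb"))
E
```

```text
pics
{'t': 0.0, 'joint_pos': array([ 1.17188464e+00,  2.21225166e-01,  1.52760325e+00, -1.50596574e-05,
        1.39468304e+00, -1.26098609e-01]), 'joint_velocities': array([ 1.07029976e-03,  7.36477910e-05,  2.23835212e-04,  5.18253685e-04,
        1.50795482e-03, -2.10103903e-04]), 'joint_torque': array([-3.28195915e-05, -4.94624376e+01, -3.87365699e+01,  7.01122871e-02,
        5.73283515e-02, -1.52577240e-04]), 'tool_pos': array([0.16816899, 0.60131448, 0.221442  ]), 'eef_rot': array([-3.13968722e+00, -2.26613182e-04,  2.86878201e+00]), 'wrist_force': array([ 0.41496533, -0.10361071,  0.63206013]), 'wrist_torque': array([-0.04237724, -0.02052572,  0.02872399]), 'grip_width': 0.08720631360101593}
side 49.68244109088398 263.7291439227363 190.07441761700176 [[-0.99619782 -0.08696678 -0.0051663   0.48307089]
 [ 0.05108563 -0.63115985  0.77396867 -0.11018881]
 [-0.07057033  0.77076198  0.63320282 -1.00043085]
 [ 0.          0.          0.          1.        ]] ['image', 'vfov', 'cx', 'cy', 'camera_from_world']
top 49.199545102855026 256.8324558814154 188.69568912959042 [[ 3.48524318e-04 -9.99940183e-01  1.09320573e-02 -1.45280927e-02]
 [ 9.87557420e-01  2.06332583e-03  1.57245300e-01 -4.94530162e-01]
 [-1.57258450e-01  1.07412305e-02  9.87499066e-01 -9.33448638e-01]
 [ 0.00000000e+00  0.00000000e+00  0.00000000e+00  1.00000000e+00]] ['image', 'vfov', 'cx', 'cy', 'camera_from_world']
```

View pics/side0.png

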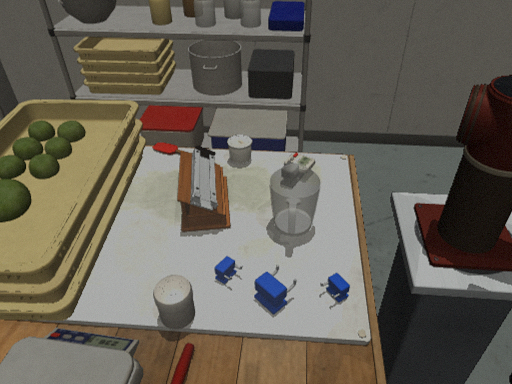

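View pics/top0.png

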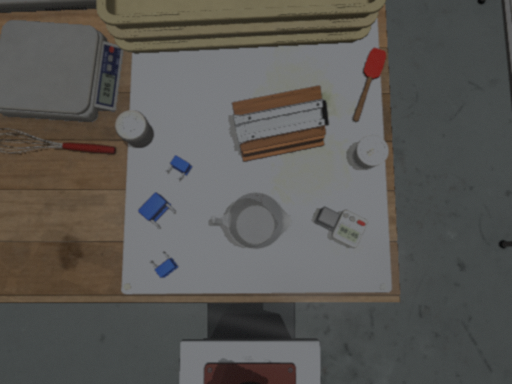

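```bash
cat > h.py <<'E'
import numpy as np, cv2, pickle
def K(s):
    h=s["image"].shape[0]; f=h/2/np.tan(np.radians(s["vfov"]/2)); return f
def ray(s,px):
    f=K(s); u,v=px; d=np.array([(u-s["cx"])/f,-(v-s["cy"])/f,-1.0]); M=np.array(s["camera_from_world"]); R=M[:3,:3]; o=-R.T@M[:3,3]; return o,R.T@d
def onz(s,px,z):
    o,d=ray(s,px); return o+d*(z-o[2])/d[2]
def onplane(s,px,p,n):
    o,d=ray(s,px); return o+d*(np.dot(n,np.asarray(p)-o)/np.dot(n,d))
def proj(s,P):
    f=K(s); M=np.array(s["camera_from_world"]); c=M[:3,:3]@np.asarray(P)+M[:3,3]; return np.array([s["cx"]-f*c[0]/c[2], s["cy"]+f*c[1]/c[2]])
def tri(s1,p1,s2,p2):
    o1,d1=ray(s1,p1);o2,d2=ray(s2,p2); A=np.stack([d1,-d2],1); t=np.linalg.lstsq(A,o2-o1,rcond=None)[0]
    a=o1+t[0]*d1;b=o2+t[1]*d2; return (a+b)/2,np.linalg.norm(a-b)
def crop(s,x0,y0,x1,y1,k,name):
    im=s["image"][y0:y1,x0:x1,::-1]; im=cv2.resize(im,None,fx=k,fy=k,interpolation=cv2.INTER_CUBIC)
    im=np.clip(im.astype(float)*1.3,0,255).astype(np.uint8)
    st=10
    for x in range((x0//st+1)*st,x1,st):
        cv2.line(im,((x-x0)*k,0),((x-x0)*k,4),(0,255,255),1); 
        if x%20==0: cv2.putText(im,str(x),((x-x0)*k-8,14),0,.35,(0,0,255),1)
    for y in range((y0//st+1)*st,y1,st):
        cv2.line(im,(0,(y-y0)*k),(4,(y-y0)*k),(0,255,255),1)
        if y%20==0: cv2.putText(im,str(y),(5,(y-y0)*k+3),0,.35,(0,0,255),1)
    cv2.imwrite(name,im)
def load(n): return pickle.load(open(n,"rb"))
E
python3 - <<'E'
from h import *
t=load("top0.pkl"); s=load("side0.pkl")
crop(t,120,80,220,155+5,7,"pics/a.png") 
crop(t,110,145,215,285,4,"pics/blk_t.png")
crop(t,225,75,400,260,4,"pics/rail_t.png")
crop(s,150,240,370,330,3,"pics/blk_s.png")
crop(s,165,130,260,245,5,"pics/rail_s.png")
# size of blue tops
for n,c,zs in(("top",t,0.056),):
    hsv=cv2.cvtColor(c["image"],cv2.COLOR_RGB2HSV); m=cv2.inRange(hsv,(105,120,60),(130,255,255))
    for k in cv2.findContours(m,cv2.RETR_EXTERNAL,cv2.CHAIN_APPROX_NONE)[0]:
        if cv2.contourArea(k)>60: print(cv2.contourArea(k),cv2.minAreaRect(k))
E
```

```text
193.0 ((165.74229431152344, 267.8115234375), (11.314046859741211, 19.470687866210938), 52.12501525878906)
353.5 ((152.25, 206.25), (14.849241256713867, 25.455841064453125), 45.0)
167.5 ((180.35955810546875, 164.72474670410156), (19.185962677001953, 10.599979400634766), 32.0053825378418)
```

View pics/blk_t.png

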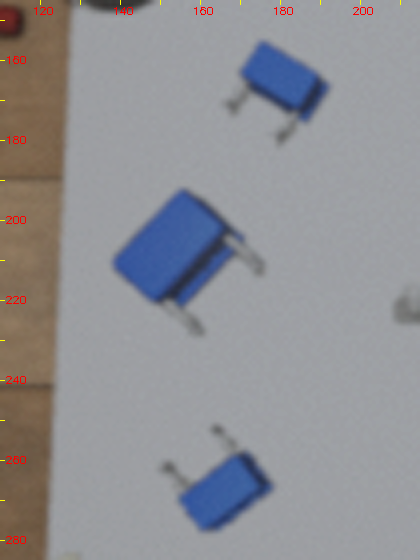

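View pics/rail_t.png

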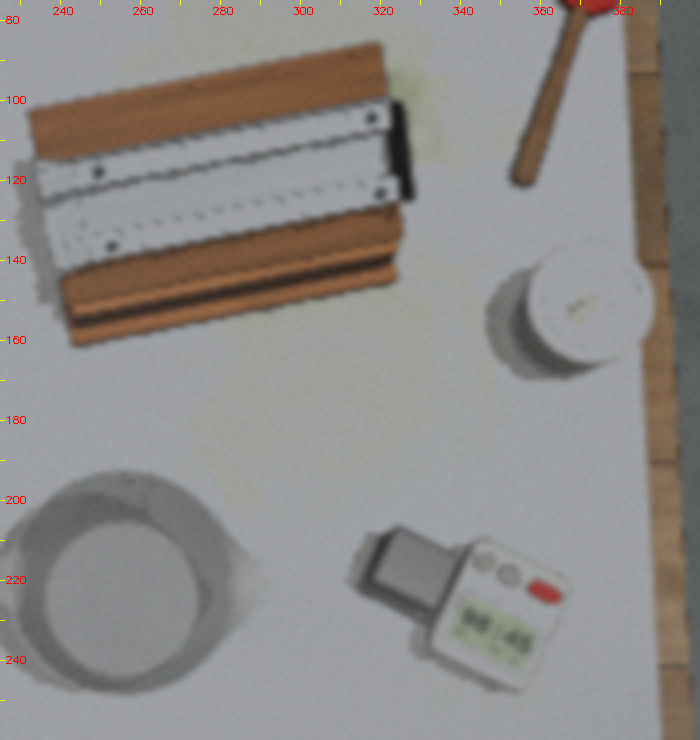

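View pics/blk_s.png

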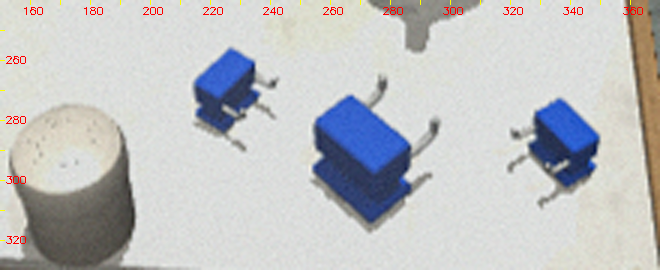

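View pics/rail_s.png

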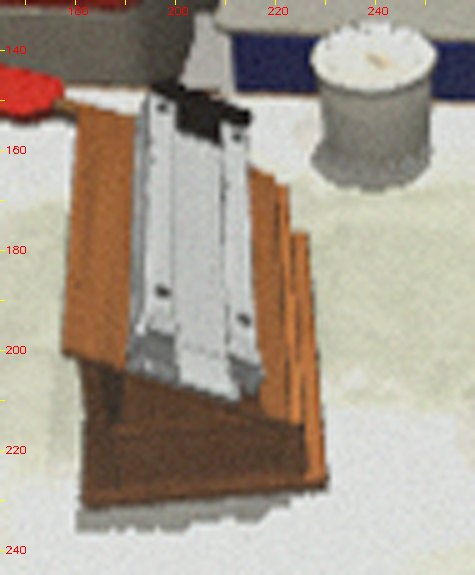

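```bash
python3 - <<'E'
from h import *
t=load("top0.pkl"); s=load("side0.pkl")
crop(t,228,80,333,165,7,"pics/rail_t2.png")
crop(s,174,138,234,212,8,"pics/rail_s2.png")
E
```

```text
(no output)
```

View pics/rail_t2.png

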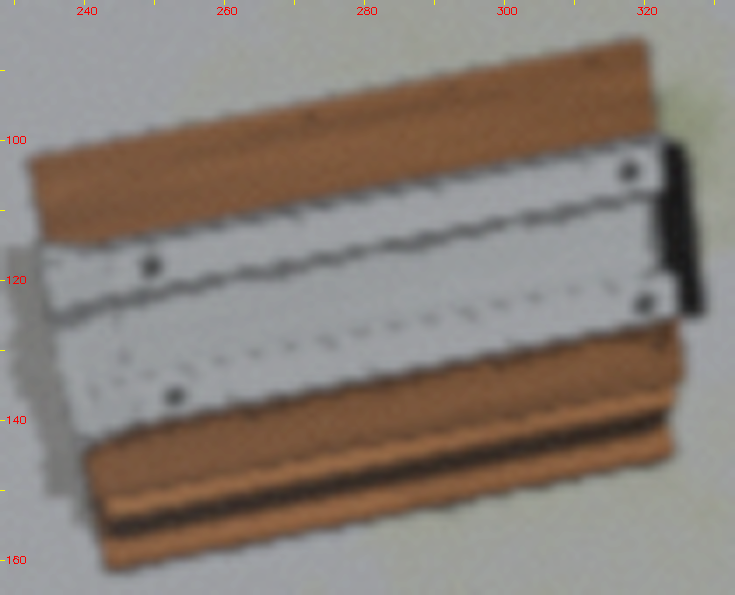

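View pics/rail_s2.png

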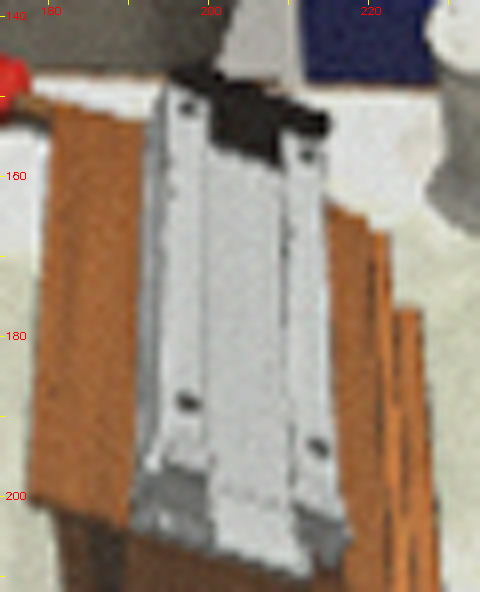

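```bash
python3 - <<'E'
from h import *
t=load("top0.pkl"); s=load("side0.pkl")
T=dict(A=(249.5,118),B=(317.5,104.5),C=(253,136.7),D=(319.8,123.4))
S=dict(A=(197.4,188.2),B=(197.5,151.5),C=(213.8,194),D=(212.5,157.5))
P={}
for k in T:
    P[k],r=tri(t,np.array(T[k])-.45,s,np.array(S[k])-.45); print(k,P[k].round(4),r.round(4))
d=(P['A']-P['B']+P['C']-P['D'])/2; print("len",np.linalg.norm(d),"yaw",np.degrees(np.arctan2(-d[0],d[1])),"dz",d[2])
e=(P['A']-P['C']+P['B']-P['D'])/2; print("width",np.linalg.norm(e),"tilt",np.degrees(np.arcsin(e[2]/np.linalg.norm(e))))
c=sum(P.values())/4; th=np.arctan2(-d[0],d[1])
from math import *
Rz=np.array([[cos(th),-sin(th),0],[sin(th),cos(th),0],[0,0,1]]); a=radians(-30);Ry=np.array([[cos(a),0,sin(a)],[0,1,0],[-sin(a),0,cos(a)]]);R=Rz@Ry
print("centre lip",c,"floor below",c-R[:,2]*.015)
# wood edges/ stop: board ends on the top edge
for nm,p in dict(UL=(232.2,102.5),UR=(320,86),).items():
    q=onplane(t,np.array(p)-.45,c-R[:,2]*.015,R[:,2]); print(nm,R.T@(q-c+R[:,2]*.015))
# table level checks: lens; side view of board bottom
sx=onplane(t,np.array((324,100))-.45,c+R[:,2]*.009,R[:,2]);print("stop top up",R.T@(sx-c+R[:,2]*.015))
sx=onplane(t,np.array((327.5,124.5))-.45,c+R[:,2]*.009,R[:,2]);print("stop top dn",R.T@(sx-c+R[:,2]*.015))
# mouth end of floor corners in the side view
for p in ((201,203.5),(211.5,209.5)):
    q=onplane(s,np.array(p)-.45,c-R[:,2]*.015,R[:,2]); print("mouth side",R.T@(q-c+R[:,2]*.015))
for p in ((238.5,135),(234.5,127)): 
    q=onplane(t,np.array(p)-.45,c-R[:,2]*.0,R[:,2]); print("mouth top",R.T@(q-c+R[:,2]*.015))
E
```

```text
A [0.6416 0.0041 0.1105] 0.0009
B [ 0.6735 -0.1468  0.1109] 0.0006
C [ 0.6057 -0.0037  0.0887] 0.0003
D [ 0.6371 -0.1547  0.0884] 0.0009
len 0.1541912737880629 yaw 11.837714390537883 dz -4.872227842192545e-05
width 0.04316807629551832 tilt 30.914183581253276
centre lip [ 0.63945255 -0.07529369  0.0996353 ] floor below [ 0.64679304 -0.07375514  0.08664492]
UL [5.98593728e-02 1.07664967e-01 2.30441563e-17]
UR [ 5.84432819e-02 -9.11364706e-02  4.31620194e-17]
stop top up [ 0.03078504 -0.09062308  0.024     ]
stop top dn [-0.02486922 -0.09216202  0.024     ]
mouth side [ 4.97454226e-03  1.08506557e-01 -5.30862546e-17]
mouth side [-2.15236063e-02  1.17511262e-01 -1.34840547e-17]
mouth top [-0.01088331  0.10815219  0.015     ]
mouth top [0.00858481 0.1134482  0.015     ]
```

```bash
python3 - <<'E'
from h import *
t=load("top0.pkl"); s=load("side0.pkl")
crop(t,132,186,182,236,12,"pics/b1.png"); crop(s,250,260,305,320,10,"pics/b2.png")
crop(t,305,200,375,255,10,"pics/tm1.png")
for n,p in dict(big=(152.25,206.25),small1=(180.4,164.7),small2=(165.7,267.8)).items():
    print(n,onz(t,p,.056 if n=="big" else .04).round(3))
def sz(p):
    q=[onz(t,np.array(a)-.45,.056) for a in p]; print([x.round(4)[:2] for x in q],[np.linalg.norm(q[i]-q[(i+1)%4]).round(4) for i in range(4)]); c=sum(q)/4
    y=(q[3]-q[0]+q[2]-q[1]); print("c",c.round(4),"y yaw",np.degrees(np.arctan2(-y[0],y[1])), "x yaw",np.degrees(np.arctan2(*( (q[0]-q[1]+q[3]-q[2])[[1,0]]))))
sz([(155.75,192.5),(166.25,203),(149.25,220),(138.25,210.75)])
for n,p,z in(("jug",(253,222),.0),("shaker",(131,126),.088),("tub",(370,150),.064)): print(n,onz(t,p,z).round(3))
E
```

```text
big [0.451 0.222 0.056]
small1 [0.551 0.165 0.04 ]
small2 [0.314 0.191 0.04 ]
[array([0.4837, 0.2167]), array([0.4597, 0.1921]), array([0.4212, 0.2289]), array([0.442 , 0.2545])] [np.float64(0.0343), np.float64(0.0533), np.float64(0.033), np.float64(0.0562)]
c [0.4517 0.223  0.056 ] y yaw 47.103284351270446 x yaw 48.24144605931406
jug [ 0.42  -0.005  0.   ]
shaker [0.629 0.269 0.088]
tub [ 0.581 -0.274  0.064]
```

View pics/b1.png

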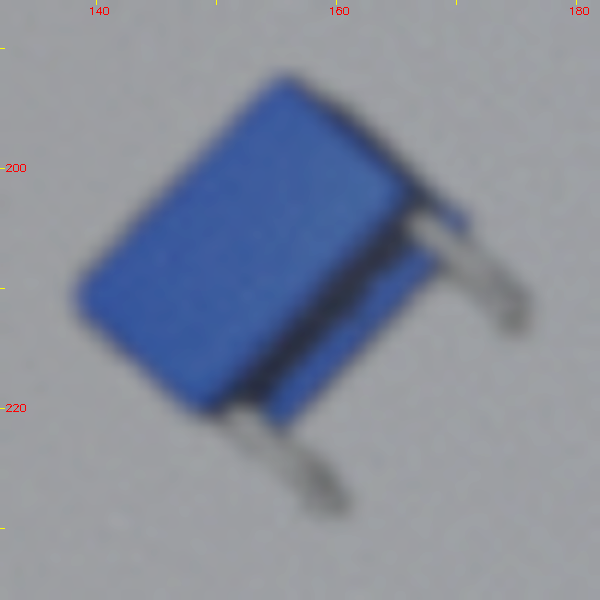

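View pics/b2.png

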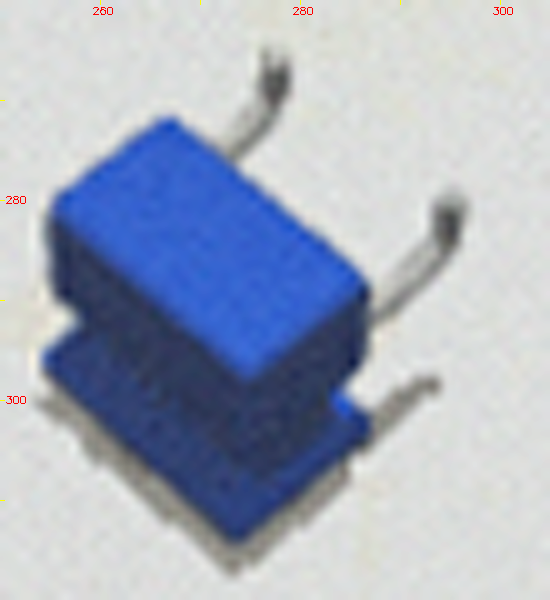

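View pics/tm1.png

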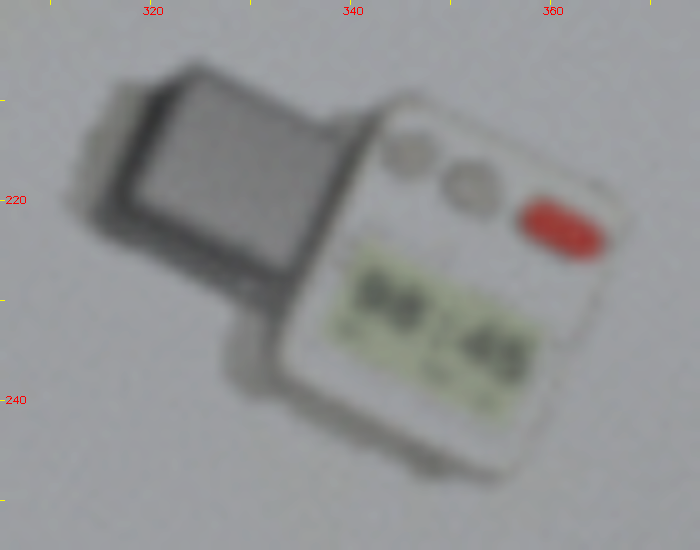

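```bash
python3 - <<'E'
from h import *
t=load("top0.pkl"); s=load("side0.pkl")
T=[(155.8,192.3),(166.5,202.5),(149.5,220.5),(138.4,210.5)]
S=[(255.3,280),(267,271.8),(286.8,289),(274.5,298)]
P=[]
for a,b in zip(T,S):
    p,r=tri(t,np.array(a)-.45,s,np.array(b)-.45); P.append(p); print(p.round(4),r.round(4))
P=np.array(P); print(P.mean(0).round(4)); y=(P[3]-P[0]+P[2]-P[1])/2; x=(P[0]-P[1]+P[3]-P[2])/2
print(np.linalg.norm(x),np.linalg.norm(y),np.degrees(np.arctan2(-y[0],y[1])),np.degrees(np.arctan2(x[1],x[0])))
# timer grip block top at z=.056 : corners top px
T=[(324.7,207),(338.5,214),(334,227.5),(318.8,219.5)]
q=np.array([onz(t,np.array(a)-.45,.056) for a in T]); print(q.round(4),[np.linalg.norm(q[i]-q[(i+1)%4]).round(4) for i in range(4)]); print("grip c",q.mean(0))
# timer face corners z=.043
T=[(345.5,209),(368.5,220),(356.5,248.5),(332,237)]
q2=np.array([onz(t,np.array(a)-.45,.043) for a in T]); print(q2.round(4),[np.linalg.norm(q2[i]-q2[(i+1)%4]).round(4) for i in range(4)]); c=q2.mean(0);print("timer c",c)
d=q.mean(0)-c; print("yaw of y axis by centres",np.degrees(np.arctan2(-d[0],d[1])),"dist",np.linalg.norm(d[:2]))
xx=(q2[0]-q2[3]+q2[1]-q2[2]);yy=q2[0]-q2[1]+q2[3]-q2[2];print(np.degrees(np.arctan2(xx[1],xx[0])),np.degrees(np.arctan2(-yy[0],yy[1])))
E
```

```text
[0.4839 0.2168 0.0553] 0.0007
[0.4616 0.1922 0.053 ] 0.0008
[0.4201 0.2297 0.0502] 0.0009
[0.4426 0.255  0.0528] 0.0006
[0.4521 0.2234 0.0528]
0.033621156274115174 0.05619478927997845 47.547436244479165 48.06653267286721
[[ 0.4512 -0.1666  0.056 ]
 [ 0.4353 -0.1975  0.056 ]
 [ 0.4048 -0.1864  0.056 ]
 [ 0.4228 -0.1526  0.056 ]] [np.float64(0.0347), np.float64(0.0324), np.float64(0.0383), np.float64(0.0317)]
grip c [ 0.42853878 -0.17579439  0.056     ]
[[ 0.4482 -0.2167  0.043 ]
 [ 0.4229 -0.2686  0.043 ]
 [ 0.3583 -0.2387  0.043 ]
 [ 0.3841 -0.1838  0.043 ]] [np.float64(0.0578), np.float64(0.0712), np.float64(0.0607), np.float64(0.072)]
timer c [ 0.4033766  -0.22693791  0.043     ]
yaw of y axis by centres -26.196793785352998 dist 0.056998205541768175
-26.016281389200483 -25.556680363060245
```

```bash
cat >> h.py <<'E'
def pose():
    from bench import observe
    o=observe(); return o,np.array(o["tool_pos"]),o["eef_rot"][2]
def plan(target,yaw):
    "prints share-of-200mm total and roll-of-.08 total; slide axes at the present yaw"
    from scipy.spatial.transform import Rotation as Ro
    o,p,y=pose(); R=Ro.from_euler("xyz",o["eef_rot"]).as_matrix()
    d=R.T@(np.array(target)-p); dy=(yaw-y+np.pi)%(2*np.pi)-np.pi
    print("tool delta mm",(d*1000).round(1),"shares",(d/.2).round(3),"rolls",round(-dy/.08,2),"t",round(o["t"],2),"yaw",round(np.degrees(y),2),"tilt",np.round(o["eef_rot"][:2],4))
E
python3 -m jog '[{"claw":1,"slide":[-0.18,-0.14,0.04],"roll":-1},{"claw":1,"slide":[-0.18,-0.14,0.04],"roll":0},{"claw":1,"slide":[-0.18,-0.14,0.04],"roll":0},{"claw":1,"slide":[-0.18,-0.14,0.04],"roll":0},{"claw":1,"slide":[-0.18,-0.14,0.04],"roll":0},{"claw":1,"slide":[-0.18,-0.14,0.04],"roll":0},{"claw":1,"slide":[-0.18,-0.14,0.04],"roll":0},{"claw":1,"slide":[-0.18,-0.14,0.04],"roll":0}]'
python3 -c "
from h import *
plan([.452,.223,.14],np.radians(227.8))"
```

```text
t: 0.9
tool_pos: [0.406, 0.3229, 0.158]
eef_rot: [-3.141, -0.0, 2.949]
wrist_force: [0.6, 0.7, -0.6]
grip_width: 0.0871
tool delta mm [-64.3 -89.2  18. ] shares [-0.322 -0.446  0.09 ] rolls -12.84 t 0.9 yaw 168.96 tilt [-3.1414e+00 -2.0000e-04]
```

```bash

python3 -m jog '[{"claw":1,"slide":[-0.11,-0.15,0.03],"roll":0},{"claw":1,"slide":[-0.11,-0.15,0.03],"roll":0},{"claw":1,"slide":[-0.1,-0.146,0.03],"roll":-1},{"claw":1,"slide":[0,0,0],"roll":-1},{"claw":1,"slide":[0,0,0],"roll":-1},{"claw":1,"slide":[0,0,0],"roll":-1},{"claw":1,"slide":[0,0,0],"roll":-1},{"claw":1,"slide":[0,0,0],"roll":-1}]'
python3 -m jog '[{"claw":1,"slide":[0,0,0],"roll":-1},{"claw":1,"slide":[0,0,0],"roll":-1},{"claw":1,"slide":[0,0,0],"roll":-1},{"claw":1,"slide":[0,0,0],"roll":-1},{"claw":1,"slide":[0,0,0],"roll":-1},{"claw":1,"slide":[0,0,0],"roll":-1},{"claw":1,"slide":[0,0,0],"roll":-0.84}]'
python3 -c "
from h import *
plan([.452,.223,.03],np.radians(227.8))"
```

```text
t: 1.7
tool_pos: [0.4506, 0.2245, 0.1401]
eef_rot: [-3.142, -0.001, -2.851]
wrist_force: [0.1, -0.1, 0.0]
grip_width: 0.087
t: 2.4
tool_pos: [0.4506, 0.2246, 0.1401]
eef_rot: [3.141, -0.001, -2.304]
wrist_force: [-0.3, 0.7, -0.1]
grip_width: 0.087
tool delta mm [  0.2  -2.2 110.1] shares [ 0.001 -0.011  0.551] rolls 0.04 t 2.4 yaw -132.01 tilt [ 3.1411e+00 -7.0000e-04]
```

```bash

python3 -m jog '[{"claw":1,"slide":[0,-0.011,0.15],"roll":0},{"claw":1,"slide":[0,0,0.2],"roll":0},{"claw":1,"slide":[0,0,0.15],"roll":0},{"claw":1,"slide":[0,0,0.05],"roll":0},{"claw":0.6,"slide":[0,0,0],"roll":0},{"claw":0.3,"slide":[0,0,0],"roll":0},{"claw":0,"slide":[0,0,0],"roll":0},{"claw":0,"slide":[0,0,0],"roll":0}]'
python3 - <<'E'
from h import *
from bench import *
s=snapshot("side"); crop(s,200,180,340,330,5,"pics/g1.png"); print(observe()["grip_width"],observe()["tool_pos"])
E
```

```text
t: 3.2
tool_pos: [0.4541, 0.2237, 0.0323]
eef_rot: [-3.14, 0.003, -2.307]
wrist_force: [-0.1, -0.1, -0.1]
grip_width: 0.0627
0.059299462452991995 [0.45375286 0.22383884 0.03208543]
```

View pics/g1.png

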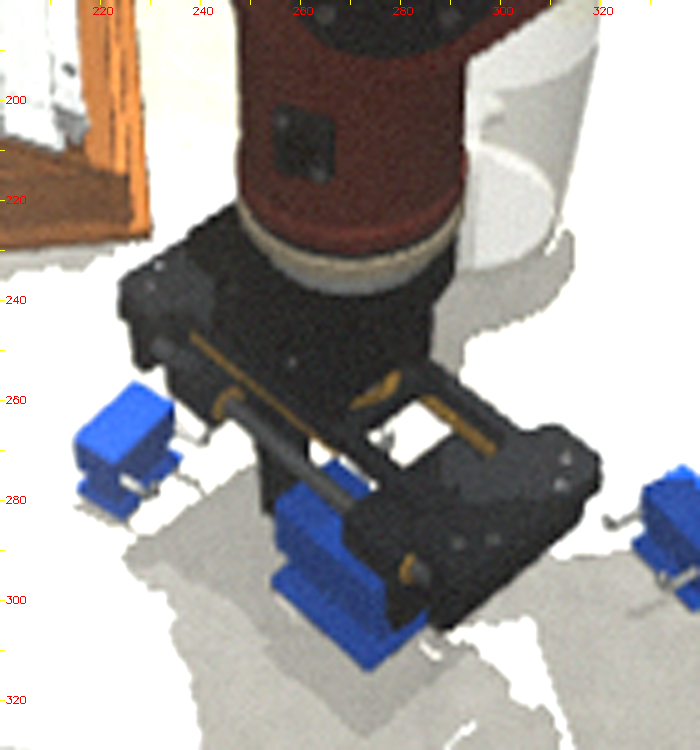

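```bash

cat >> h.py <<'E'
from math import *
th=radians(11.84); a_=radians(-30)
RR=np.array([[cos(th),-sin(th),0],[sin(th),cos(th),0],[0,0,1]])@np.array([[cos(a_),0,sin(a_)],[0,1,0],[-sin(a_),0,cos(a_)]])
RO=np.array([.6431,-.0561,.085])
def r2w(p): return RO+RR@np.array(p)
def w2r(p): return RR.T@(np.array(p)-RO)
HX=np.array([cos(th),sin(th),0])
E
python3 -m jog '[{"claw":0,"slide":[0,0,0],"roll":0},{"claw":0,"slide":[0,0,-0.1],"roll":0},{"claw":0,"slide":[0,0,-0.2],"roll":0},{"claw":0,"slide":[0,0,-0.2],"roll":0},{"claw":0,"slide":[0,0,-0.2],"roll":0},{"claw":0,"slide":[0,0,-0.2],"roll":0}]'
python3 - <<'E'
from h import *
t=load("top0.pkl"); s=load("side0.pkl")
for a,b in (((232.2,102.5),(177.8,200.2)),((320,86),(180.8,150.3))):
    p,r=tri(t,np.array(a)-.45,s,np.array(b)-.45); print(p.round(4),r.round(4),w2r(p).round(4))
for p in((234.4,115),(321.6,99.7)):
    print("lip outer",w2r(onplane(t,np.array(p)-.45,r2w([0,0,.015]),RR[:,2])))
for p in ((240,127),(240.5,141)):print("mouth?",w2r(onplane(t,np.array(p)-.45,r2w([0,0,.0]),RR[:,2])))
print("tray edge", [onz(t,(280,48),z).round(3) for z in (0,.1,.15)])
# hold: edge corner local (59,-10,-2)
e=r2w([.059,-.01,-.002]); print("edge",e)
print("pre TCP", e+HX*.035+np.array([0,0,.028+.02]))
plan(e+HX*.035+np.array([0,0,.1]),th+pi)
E
```

```text
t: 3.85
tool_pos: [0.4521, 0.223, 0.2119]
eef_rot: [3.142, -0.0, -2.307]
wrist_force: [0.8, 0.9, -1.5]
grip_width: 0.0599
[0.6796 0.0429 0.104 ] 0.001 [ 0.0581  0.0894 -0.0115]
[ 0.7195 -0.1541  0.107 ] 0.0014 [ 0.0584 -0.1116 -0.0083]
lip outer [0.03527629 0.09049271 0.015     ]
lip outer [ 0.03122559 -0.10592852  0.015     ]
mouth? [ 3.35473574e-03  8.29133464e-02 -5.68679095e-17]
mouth? [-2.86320785e-02  8.78442613e-02 -9.09553673e-17]
tray edge [array([ 0.864, -0.073,  0.   ]), array([ 0.812, -0.066,  0.1  ]), array([ 0.786, -0.063,  0.15 ])]
edge [ 0.69613893 -0.05519832  0.11276795]
pre TCP [ 0.73039428 -0.04801704  0.16076795]
tool delta mm [  13.9 -388.3   -0.9] shares [ 0.07  -1.941 -0.004] rolls 7.85 t 3.85 yaw -132.19 tilt [ 3.1415e+00 -5.0000e-04]
```

```bash
sed -i 's/RO=np.array(.*/RO=np.array([.6433,-.0571,.085])/' h.py
python3 -m jog '[{"claw":0,"slide":[0.01,-0.2,0],"roll":0},{"claw":0,"slide":[0.01,-0.24,0],"roll":0},{"claw":0,"slide":[0.01,-0.24,0],"roll":0},{"claw":0,"slide":[0.01,-0.24,0],"roll":0},{"claw":0,"slide":[0.01,-0.24,0],"roll":0},{"claw":0,"slide":[0.01,-0.24,0],"roll":0},{"claw":0,"slide":[0.01,-0.24,0],"roll":0},{"claw":0,"slide":[0,-0.24,0],"roll":0}]'
python3 -m jog '[{"claw":0,"slide":[0,-0.05,0],"roll":1},{"claw":0,"slide":[0,0,0],"roll":1},{"claw":0,"slide":[0,0,0],"roll":1},{"claw":0,"slide":[0,0,0],"roll":1},{"claw":0,"slide":[0,0,0],"roll":1},{"claw":0,"slide":[0,0,0],"roll":1},{"claw":0,"slide":[0,0,0],"roll":1},{"claw":0,"slide":[0,0,0],"roll":0.85}]'
python3 - <<'E'
from h import *
e=r2w([.058,-.01,-.010]); print("edge",e)
plan(e+HX*.032+np.array([0,0,.028]),th+pi)
from bench import *
for n in("side","top"):
    s=snapshot(n); crop(s,*((130,90,290,240) if n=="side" else (200,40,360,190)),4,f"pics/h_{n}.png")
E
```

```text
t: 4.65
tool_pos: [0.7225, -0.0414, 0.2099]
eef_rot: [3.141, -0.001, -2.308]
wrist_force: [1.4, 1.5, -2.4]
grip_width: 0.06
t: 5.45
tool_pos: [0.7287, -0.0463, 0.2097]
eef_rot: [3.141, -0.001, -2.938]
wrist_force: [0.6, 0.4, -2.0]
grip_width: 0.0595
edge [ 0.69940623 -0.05555529  0.10533975]
tool delta mm [-1.5 -3.  76.4] shares [-0.008 -0.015  0.382] rolls -0.04 t 5.45 yaw -168.36 tilt [ 3.1412e+00 -1.4000e-03]
```

View pics/h_side.png

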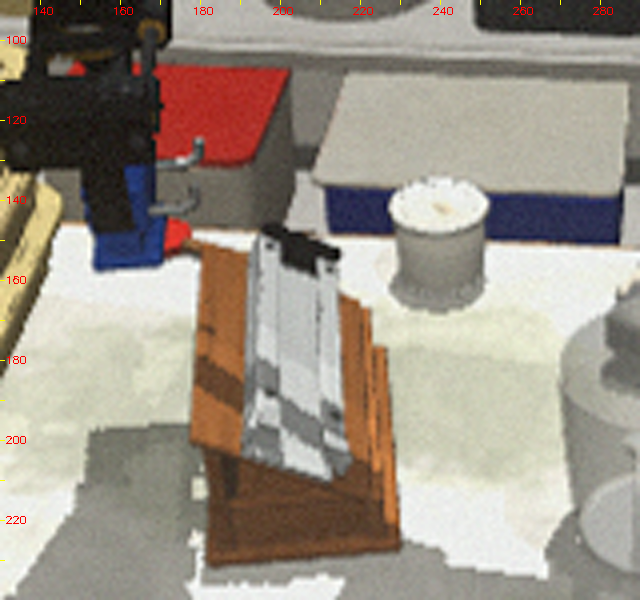

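View pics/h_top.png

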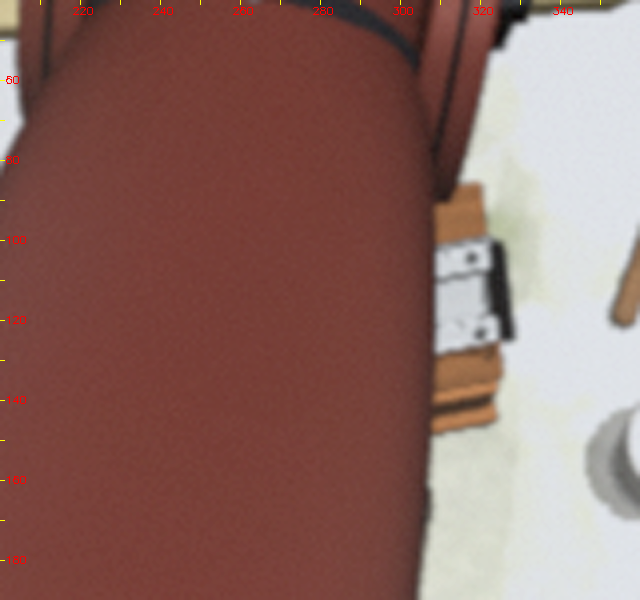

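```bash

python3 -m jog '[{"claw":0,"slide":[0,-0.015,0.1],"roll":0},{"claw":0,"slide":[0,0,0.15],"roll":0},{"claw":0,"slide":[0,0,0.1],"roll":0},{"claw":0,"slide":[0,0,0.03],"roll":0},{"claw":0,"slide":[0,0,0],"roll":0}]'
python3 -m jog '[{"claw":0,"slide":[0.03,0,0],"roll":0},{"claw":0,"slide":[0.03,0,0],"roll":0},{"claw":0,"slide":[0.015,0,0],"roll":0}]'
python3 - <<'E'
from h import *
from bench import *
s=snapshot("side"); crop(s,130,90,290,240,4,"pics/p1.png")
E
```

```text
t: 6.05
tool_pos: [0.7288, -0.0491, 0.1329]
eef_rot: [3.141, -0.003, -2.934]
wrist_force: [-1.1, 0.1, -1.5]
grip_width: 0.0601
t: 6.35
tool_pos: [0.7181, -0.0522, 0.1379]
eef_rot: [-3.14, 0.009, -2.935]
wrist_force: [8.0, 2.1, -1.8]
grip_width: 0.06
```

View pics/p1.png

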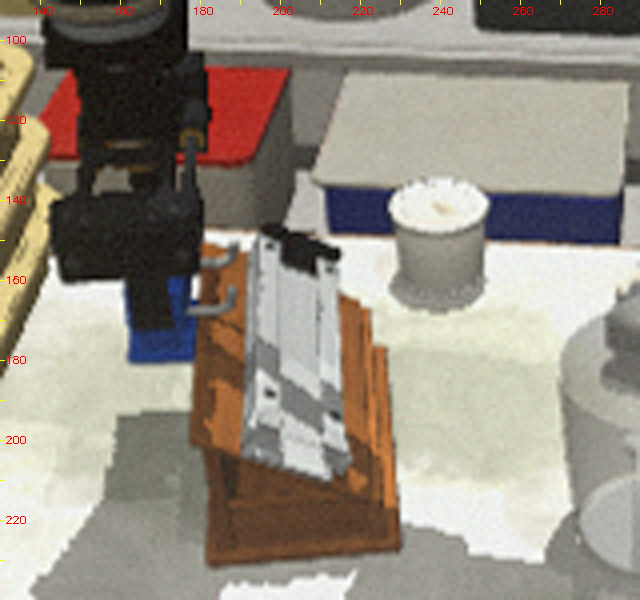

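```bash

python3 -m jog '[{"claw":0,"slide":[0.02,0,0],"roll":0},{"claw":0,"slide":[0.02,0,0],"roll":0},{"claw":0,"slide":[0.02,0,-0.005],"roll":0},{"claw":0,"slide":[0,0,0],"roll":0}]'
python3 - <<'E'
from h import *
from bench import *
s=snapshot("side"); crop(s,130,90,290,240,4,"pics/p2.png")
E
```

```text
t: 6.8
tool_pos: [0.7071, -0.0546, 0.1403]
eef_rot: [-3.139, 0.011, -2.935]
wrist_force: [6.4, 1.9, 2.0]
grip_width: 0.0597
```

View pics/p2.png

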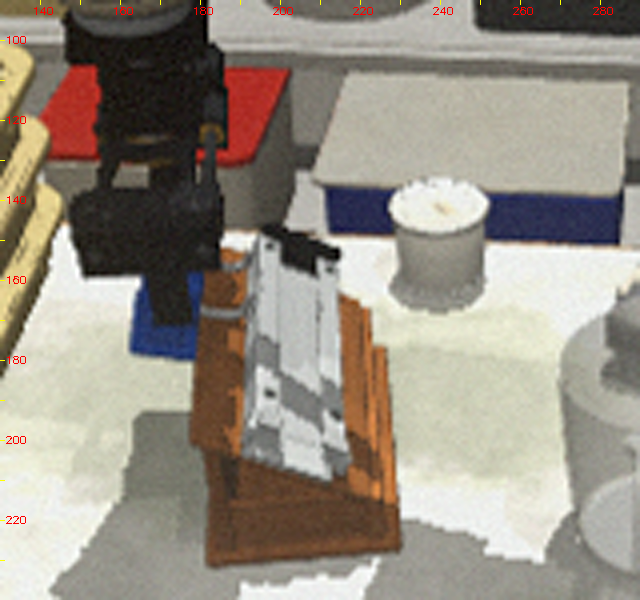

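```bash

python3 -m jog '[{"claw":0,"slide":[0.02,0,-0.01],"roll":0},{"claw":0,"slide":[0.02,0,-0.01],"roll":0},{"claw":0,"slide":[0.02,0,-0.01],"roll":0},{"claw":0,"slide":[0,0,0],"roll":0}]'
python3 - <<'E'
from h import *
from bench import *
s=snapshot("side"); crop(s,150,120,240,220,7,"pics/p3.png")
E
```

```text
t: 7.25
tool_pos: [0.6915, -0.0576, 0.1432]
eef_rot: [-3.141, 0.001, -2.935]
wrist_force: [0.6, -0.4, -2.6]
grip_width: 0.0598
```

View pics/p3.png

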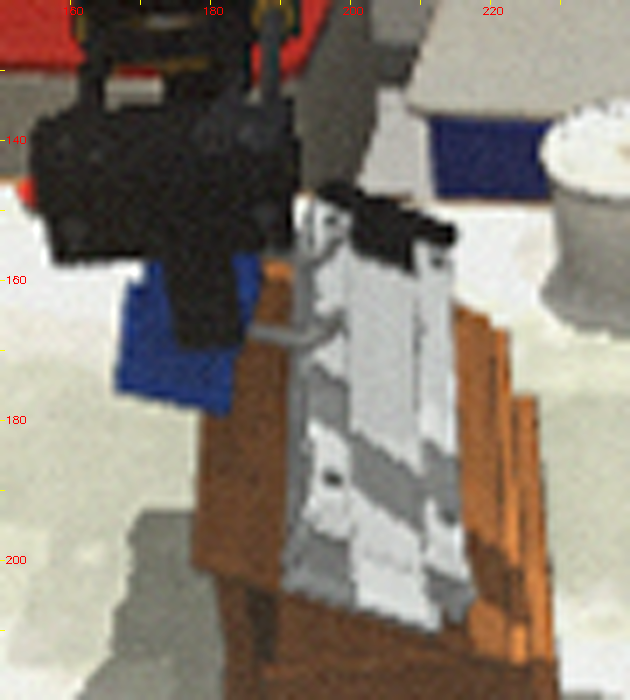

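```bash
cat >> h.py <<'E'
def imslope(s,P,phi):
    d=np.array([cos(th)*cos(phi),sin(th)*cos(phi),sin(phi)]); a=proj(s,np.array(P)+.02*d); b=proj(s,np.array(P)-.02*d); v=b-a; return degrees(atan2(v[1],v[0]))
E
python3 - <<'E'
from h import *
s=load("side0.pkl")
P=[.70,-.03,.12]
for f in (0,10,20,25,30,35): print(f,imslope(s,P,radians(f)).__round__(2))
E
```

```text
0 -4.3
10 3.56
20 11.39
25 15.36
30 19.38
35 23.49
```

```bash

python3 -m jog '[{"claw":0,"slide":[-0.04,0,-0.01],"roll":0},{"claw":0,"slide":[-0.04,0,0.02],"roll":0},{"claw":0,"slide":[0,0,0.03],"roll":0},{"claw":0,"slide":[0,0,0.01],"roll":0},{"claw":0,"slide":[0.02,0,0],"roll":0},{"claw":0,"slide":[0.02,0,0],"roll":0},{"claw":0,"slide":[0.02,0,0],"roll":0},{"claw":0,"slide":[0,0,0],"roll":0}]'
python3 - <<'E'
from h import *
from bench import *
s=snapshot("side"); crop(s,150,120,240,220,7,"pics/p4.png"); print(observe()["tool_pos"],observe()["wrist_force"])
E
```

```text
t: 8.1
tool_pos: [0.6977, -0.056, 0.1327]
eef_rot: [-3.141, 0.006, -2.935]
wrist_force: [6.7, 1.9, -2.4]
grip_width: 0.06
[ 0.69769198 -0.05594619  0.13270211] [ 6.31559854  1.87141627 -1.58711849]
```

View pics/p4.png

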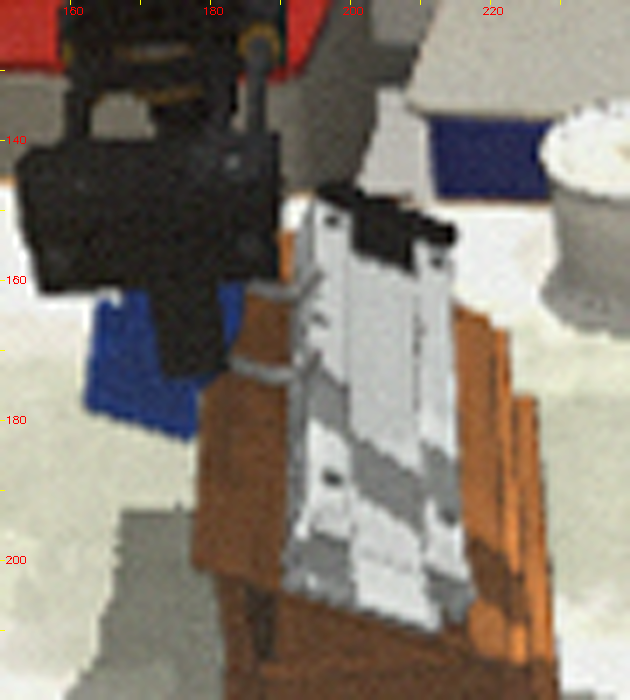

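```bash

python3 -m jog '[{"claw":0,"slide":[0.015,0,0],"roll":0},{"claw":0,"slide":[0,0,0],"roll":0}]'
python3 - <<'E'
from h import *
from bench import *
s=snapshot("side"); crop(s,160,150,210,200,12,"pics/p5.png"); print(observe()["tool_pos"],observe()["wrist_force"])
im=s["image"]; hsv=cv2.cvtColor(im,cv2.COLOR_RGB2HSV); m=cv2.inRange(hsv,(105,100,40),(130,255,255)); m[:150]=0;m[200:]=0;m[:,:155]=0;m[:,200:]=0
# lower boundary
xs=[];ys=[]
for x in range(155,185):
    r=np.where(m[:,x])[0]
    if len(r)>4: xs.append(x);ys.append(r.max())
print(list(zip(xs,ys)))
E
```

```text
t: 8.35
tool_pos: [0.6952, -0.0565, 0.133]
eef_rot: [-3.141, 0.007, -2.935]
wrist_force: [8.4, 1.2, -2.7]
grip_width: 0.0599
[ 0.69520575 -0.05652128  0.13293702] [ 8.17510726  2.99435256 -2.90794254]
[(163, np.int64(177)), (164, np.int64(177)), (165, np.int64(177)), (166, np.int64(178)), (167, np.int64(178)), (168, np.int64(179)), (169, np.int64(179)), (170, np.int64(179)), (171, np.int64(180)), (172, np.int64(180)), (173, np.int64(180)), (174, np.int64(181)), (175, np.int64(181)), (176, np.int64(181)), (177, np.int64(181)), (183, np.int64(168)), (184, np.int64(167))]
```

View pics/p5.png

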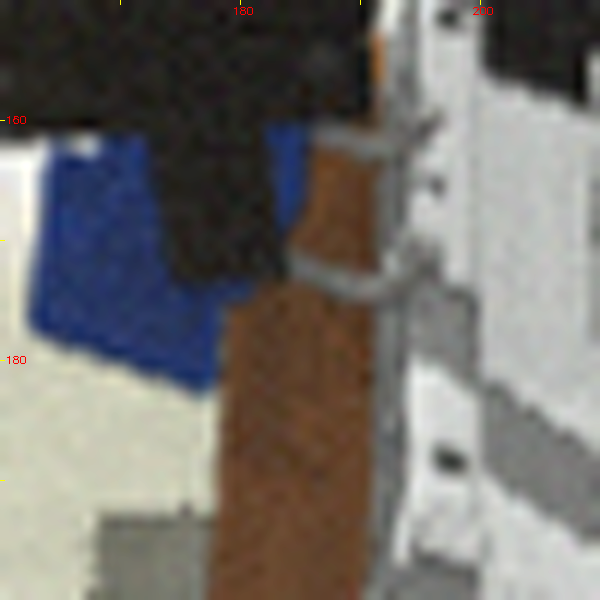

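```bash

python3 -m jog '[{"claw":0,"slide":[-0.03,0,0],"roll":0},{"claw":0,"slide":[0,0,-0.2],"roll":0},{"claw":0,"slide":[0,0,-0.15],"roll":0},{"claw":0,"slide":[0,0.15,0],"roll":0},{"claw":0,"slide":[0,0.22,0],"roll":0},{"claw":0,"slide":[0,0.22,0],"roll":0},{"claw":0,"slide":[0.1,0.13,0],"roll":0},{"claw":0,"slide":[0.1,0,0],"roll":0}]'
python3 - <<'E'
from h import *
from bench import *
s=snapshot("side"); crop(s,140,80,260,220,5,"pics/q1.png"); o=observe(); print(o["tool_pos"],o["wrist_force"],w2r(o["tool_pos"]))
pickle.dump(s,open("q1.pkl","wb"))
E
```

```text
t: 9.2
tool_pos: [0.628, 0.0807, 0.2008]
eef_rot: [3.14, -0.002, -2.931]
wrist_force: [0.2, -0.9, -1.8]
grip_width: 0.0599
[0.62564771 0.07856818 0.20058876] [ 1.18550929 -0.29547018 -2.71505131] [0.06693925 0.13640364 0.09482301]
```

View pics/q1.png

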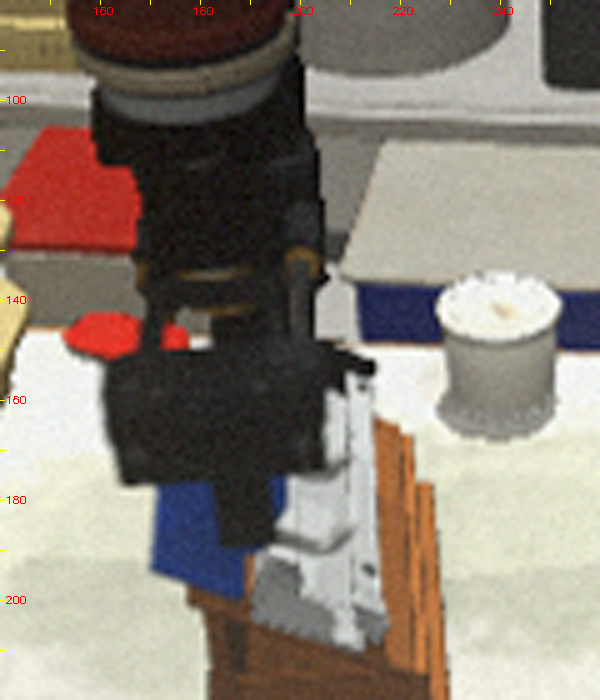

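```bash

cat >> h.py <<'E'
def oncross(s,px,y):
    "ray onto the plane y_rail=y, result in rail frame"
    return w2r(onplane(s,np.array(px),r2w([0,y,0]),RR[:,1]))
E
python3 - <<'E'
from h import *
from bench import *
s=snapshot("side"); crop(s,160,170,215,215,13,"pics/q2.png"); o=observe(); print(o["tool_pos"],w2r(o["tool_pos"]),o["wrist_force"])
pickle.dump(s,open("q1.pkl","wb"))
E
```

```text
[0.6273536  0.07772589 0.20090635] [0.06839429 0.13522926 0.09434966] [-0.01415775 -0.37982746 -2.04567182]
```

View pics/q2.png

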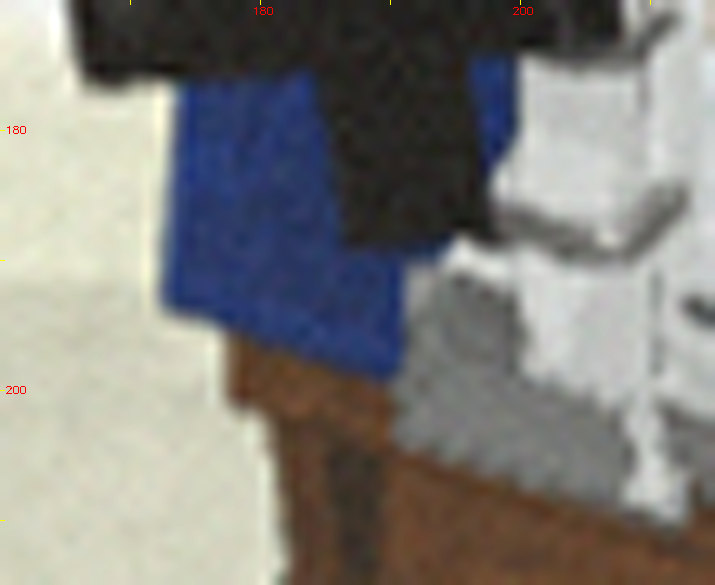

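```bash

python3 - <<'E'
from h import *
s=load("q1.pkl"); M=s["camera_from_world"]; print("cam",-M[:3,:3].T@M[:3,3])
tcp=np.array([.62735,.07773,.2009]); 
for phi in (26,30,34):
    f=radians(phi); X=np.array([cos(th)*cos(f),sin(th)*cos(f),sin(f)]);Z=np.array([-cos(th)*sin(f),-sin(th)*sin(f),cos(f)]);Y=RR[:,1]
    piv=tcp+[0,0,.013]; o=piv-.043*Z
    print(phi,{k:(proj(s,o+X*x/1000+Y*.03+Z*z/1000)+.45).round(1).tolist() for k,(x,z) in dict(fU=(20,0),fD=(-20,0),fUt=(20,8),fDt=(-20,8),sU=(10,16),sD=(-10,16),bU=(18,24),bD=(-18,24),tU=(18,56),tD=(-18,56)).items()})
y=w2r(tcp)[1]+.03
for n,p in dict(U=(172.5,193.5),D=(190.5,199.5)).items(): print(n,oncross(s,np.array(p)-.45,y).round(4))
E
```

```text
cam [0.4162625  0.74355843 0.72125401]
26 {'fU': [174.2, 193.8], 'fD': [193.1, 198.9], 'fUt': [175.5, 190.9], 'fDt': [194.4, 196.1], 'sU': [181.6, 189.3], 'sD': [191.0, 191.9], 'bU': [179.0, 185.3], 'bD': [196.1, 190.1], 'tU': [184.2, 173.3], 'tD': [201.7, 178.4]}
30 {'fU': [173.1, 192.8], 'fD': [191.4, 199.0], 'fUt': [174.6, 190.0], 'fDt': [193.0, 196.2], 'sU': [180.8, 188.8], 'sD': [190.0, 191.9], 'bU': [178.6, 184.6], 'bD': [195.3, 190.4], 'tU': [184.9, 172.9], 'tD': [201.8, 179.0]}
34 {'fU': [171.9, 191.8], 'fD': [189.8, 198.9], 'fUt': [173.7, 189.1], 'fDt': [191.6, 196.3], 'sU': [180.1, 188.2], 'sD': [189.0, 191.8], 'bU': [178.2, 184.0], 'bD': [194.4, 190.6], 'tU': [185.6, 172.6], 'tD': [202.0, 179.6]}
U [0.0952 0.1652 0.0605]
D [0.0561 0.1652 0.0605]
```

```bash

python3 -m jog '[{"claw":0,"slide":[0.08,0,0.1],"roll":0},{"claw":0,"slide":[0.1,0,0.15],"roll":0},{"claw":0,"slide":[0,0,0.11],"roll":0},{"claw":0,"slide":[0,0,0],"roll":0},{"claw":0,"slide":[0,0,0],"roll":0}]'
python3 - <<'E'
from h import *
from bench import *
s=snapshot("side"); crop(s,165,175,225,220,12,"pics/q3.png"); o=observe(); print(o["tool_pos"],w2r(o["tool_pos"]),o["wrist_force"],o["eef_rot"])
pickle.dump(s,open("q3.pkl","wb"))
E
```

```text
t: 9.8
tool_pos: [0.5952, 0.0691, 0.1298]
eef_rot: [-3.142, -0.0, -2.936]
wrist_force: [1.5, -0.2, -1.2]
grip_width: 0.0599
[0.59612867 0.06915454 0.13093628] [0.00541995 0.13324698 0.04991344] [ 0.16899394  1.13155046 -1.79028329] [-3.14101794e+00  1.95577279e-03 -2.93570821e+00]
```

View pics/q3.png

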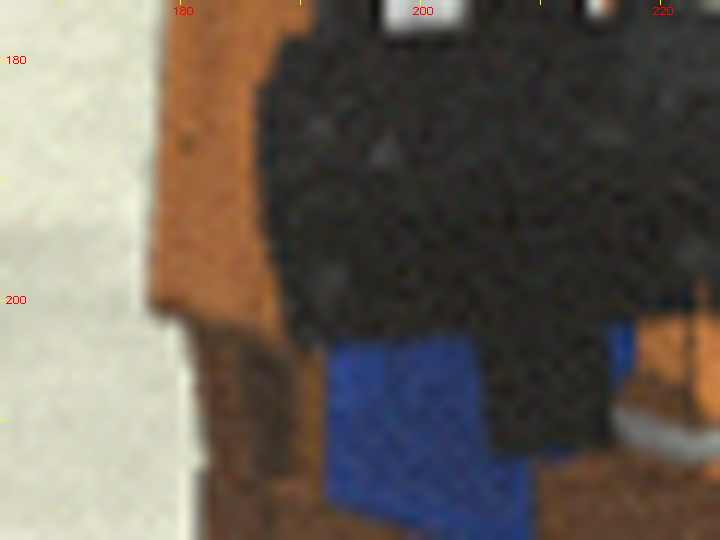

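```bash

python3 - <<'E'
from h import *
s=load("q3.pkl"); crop(s,180,195,230,235,14,"pics/q3b.png")
E
```

```text
(no output)
```

View pics/q3b.png

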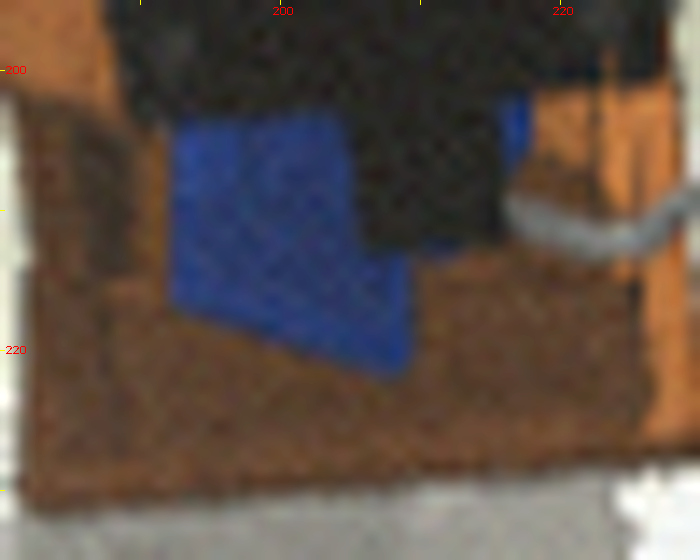

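```bash

python3 - <<'E'
from h import *
s=load("q3.pkl"); y=w2r([.5957,.0691,.1304])[1]; print(y)
U=oncross(s,np.array((192,217))-.45,y+.03);D=oncross(s,np.array((209.2,222.1))-.45,y+.03); print(U.round(4),D.round(4),(U+D)/2)
c=(U+D)/2; d=np.array([-c[0],0,.0015-c[2]]); w=RR@d; print("needed: tool x",-w@HX*1000,"z",-w[2]*1000)
E
```

```text
0.13328155589626298
[0.0331 0.1633 0.0151] [-0.0069  0.1633  0.016 ] [0.01310175 0.16328156 0.01556215]
needed: tool x 4.315374631494926 z 18.72905707416819
```

```bash

python3 -m jog '[{"claw":0,"slide":[0.022,0,0.05],"roll":0},{"claw":0,"slide":[0,0,0.044],"roll":0},{"claw":0,"slide":[0,0,0],"roll":0},{"claw":0,"slide":[0,0,0],"roll":0}]'
python3 - <<'E'
from h import *
from bench import *
s=snapshot("side"); crop(s,170,190,240,240,10,"pics/q4.png"); o=observe(); print(o["tool_pos"],w2r(o["tool_pos"]),o["wrist_force"],o["eef_rot"])
pickle.dump(s,open("q4.pkl","wb"))
E
```

```text
t: 10.25
tool_pos: [0.5901, 0.0687, 0.1104]
eef_rot: [3.141, -0.001, -2.935]
wrist_force: [-0.5, -0.1, -2.0]
grip_width: 0.0601
[0.59040841 0.06866252 0.11077633] [-0.00959594  0.1339391   0.03530416] [ 0.02855988 -0.44654285 -2.43016799] [-3.14156746e+00  2.54440449e-05 -2.93512799e+00]
```

View pics/q4.png

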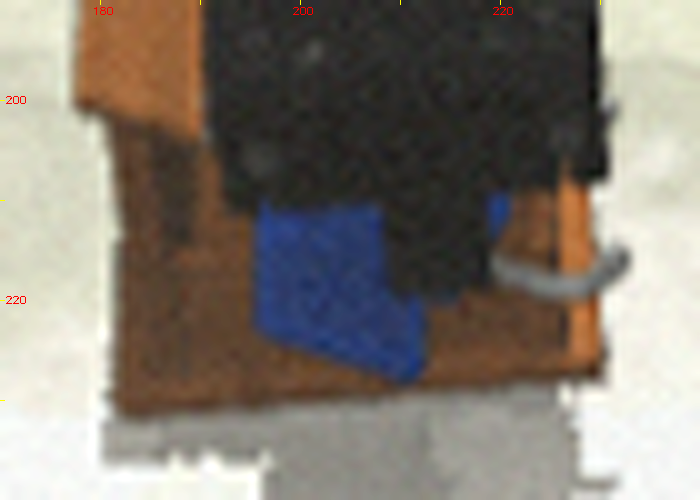

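```bash

python3 - <<'E'
from h import *
s=load("q4.pkl"); y=.1336
U=oncross(s,np.array((195.6,223))-.45,y+.03);D=oncross(s,np.array((212.4,228))-.45,y+.03); print(U.round(4),D.round(4),(U+D)/2)
E
```

```text
[0.0191 0.1636 0.0023] [-0.0207  0.1636  0.0028] [-0.00082115  0.1636      0.00254857]
```

```bash

python3 -m jog '[{"claw":0,"slide":[-0.005,-0.05,-0.002],"roll":0},{"claw":0,"slide":[0,-0.05,0],"roll":0},{"claw":0,"slide":[0,-0.05,0],"roll":0},{"claw":0,"slide":[0,-0.05,0],"roll":0}]'
python3 -m jog '[{"claw":0,"slide":[0,-0.05,0],"roll":0},{"claw":0,"slide":[0,-0.05,0],"roll":0},{"claw":0,"slide":[0,0,0],"roll":0}]'
python3 - <<'E'
from h import *
from bench import *
s=snapshot("side"); crop(s,170,180,240,230,10,"pics/q5.png"); o=observe(); print(o["tool_pos"],w2r(o["tool_pos"]),o["wrist_force"],o["eef_rot"])
E
```

```text
t: 10.7
tool_pos: [0.5997, 0.0287, 0.1115]
eef_rot: [3.141, -0.0, -2.936]
wrist_force: [-0.8, 1.2, -0.3]
grip_width: 0.0596
t: 11.0
tool_pos: [0.604, 0.008, 0.1114]
eef_rot: [-3.14, 0.0, -2.937]
wrist_force: [-1.0, -2.8, 0.6]
grip_width: 0.0597
[0.60395643 0.00836426 0.11142054] [-0.00850496  0.07214396  0.03541816] [-1.70737014 -2.71590187  1.13666919] [-3.13971952e+00  1.76177646e-04 -2.93632634e+00]
```

View pics/q5.png

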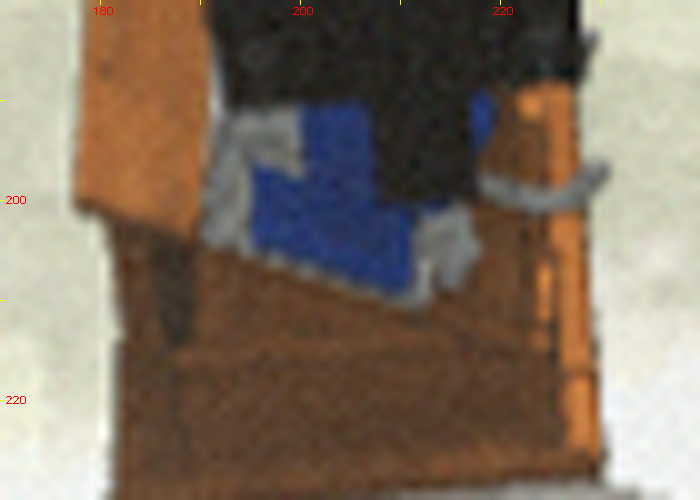

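```bash

python3 -m jog '[{"claw":0,"slide":[0,-0.1,0],"roll":0},{"claw":0,"slide":[0,-0.1,0],"roll":0},{"claw":0,"slide":[0,-0.1,0],"roll":0},{"claw":0,"slide":[0,-0.1,0],"roll":0}]'
python3 -c "
from h import *
o,p,y=pose();print(w2r(p))"
python3 -m jog '[{"claw":0,"slide":[0,-0.1,0],"roll":0},{"claw":0,"slide":[0,-0.1,0],"roll":0},{"claw":0,"slide":[0,-0.07,0],"roll":0},{"claw":0,"slide":[0,-0.03,0],"roll":0}]'
python3 -c "
from h import *
o,p,y=pose();print(w2r(p))"

```

```text
t: 11.45
tool_pos: [0.6199, -0.0678, 0.1115]
eef_rot: [3.14, -0.0, -2.934]
wrist_force: [-3.9, 2.5, 3.7]
grip_width: 0.0596
[-0.0085464  -0.00564907  0.03548265]
t: 11.85
tool_pos: [0.6323, -0.1278, 0.1113]
eef_rot: [3.141, -0.0, -2.936]
wrist_force: [-5.2, 3.9, 6.3]
grip_width: 0.0597
[-0.00873456 -0.0669206   0.0354287 ]
```

```bash

python3 -m jog '[{"claw":0,"slide":[0,-0.02,-0.004],"roll":0},{"claw":0,"slide":[0,-0.02,0],"roll":0},{"claw":0,"slide":[0,-0.02,0],"roll":0}]'
python3 -c "
from h import *
o,p,y=pose();print(w2r(p),o['wrist_force'])"

```

```text
t: 12.15
tool_pos: [0.6344, -0.1374, 0.1116]
eef_rot: [3.139, -0.001, -2.935]
wrist_force: [-3.6, 11.7, 5.0]
grip_width: 0.0599
[-0.00848952 -0.07673631  0.03559872] [-3.58396897 11.71514749  5.01841542]
```

```bash

python3 -m jog '[{"claw":0.8,"slide":[0,0.005,0],"roll":0},{"claw":1,"slide":[0,0,0],"roll":0},{"claw":1,"slide":[0,0,0],"roll":0},{"claw":1,"slide":[0,0,-0.1],"roll":0},{"claw":1,"slide":[0,0,-0.2],"roll":0},{"claw":1,"slide":[0,0,-0.2],"roll":0},{"claw":1,"slide":[0.1,0,-0.1],"roll":0},{"claw":1,"slide":[0.2,0,0],"roll":0}]'
python3 - <<'E'
from h import *
from bench import *
for n in("side","top"):
    s=snapshot(n); pickle.dump(s,open(f"r_{n}.pkl","wb")); crop(s,*((165,120,265,220) if n=="side" else (225,75,345,175)),6,f"pics/r_{n}.png")
# plan to timer
y=radians(-26); yx=np.array([-sin(y),cos(y)]); print(yx)
plan([.4285,-.1758,.15],y+pi/2); plan([.4285,-.1758,.15],y-pi/2)
E
```

```text
t: 12.95
tool_pos: [0.5791, -0.1509, 0.2372]
eef_rot: [-3.136, 0.008, -2.934]
wrist_force: [-0.3, 0.4, 0.1]
grip_width: 0.0867
[0.43837115 0.89879405]
tool delta mm [146.    4.6  82.3] shares [0.73  0.023 0.411] rolls 27.87 t 13.05 yaw -168.24 tilt [-3.1414e+00 -2.0000e-03]
tool delta mm [146.    4.6  82.3] shares [0.73  0.023 0.411] rolls -11.4 t 13.05 yaw -168.24 tilt [-3.1414e+00 -2.0000e-03]
```

View pics/r_side.png

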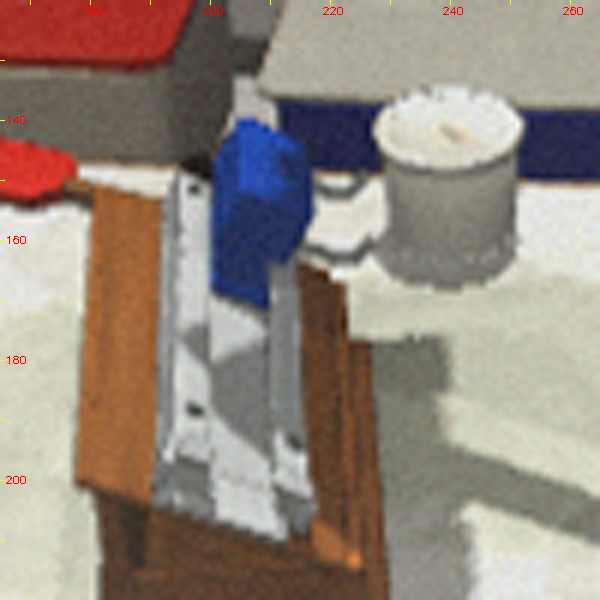

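View pics/r_top.png

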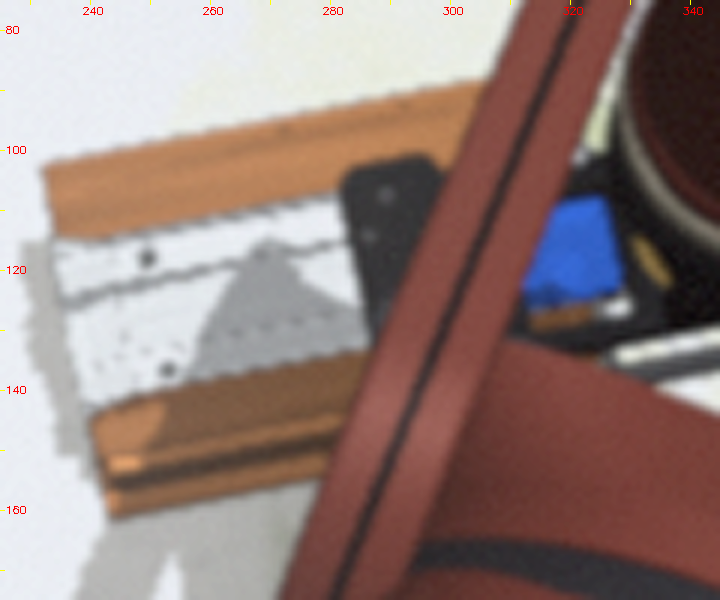

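```bash

python3 - <<'E'
from h import *
s=load("r_side.pkl"); 
for p in ((200.5,168.5),(205,169.7),(209.5,171)):
    print(w2r(onplane(s,np.array(p)-.45,r2w([0,0,0]),RR[:,2])).round(4))
E
```

```text
[ 0.0062 -0.0484 -0.    ]
[-0.0064 -0.0504 -0.    ]
[-0.0192 -0.0519 -0.    ]
```

```bash

python3 -m jog '[{"claw":1,"slide":[0.2,0.023,0],"roll":1},{"claw":1,"slide":[0.2,0,0.1],"roll":1},{"claw":1,"slide":[0.2,0.03,0.1],"roll":1},{"claw":1,"slide":[0.1,0.03,0.1],"roll":1},{"claw":1,"slide":[0,0,0],"roll":1},{"claw":1,"slide":[0,0,0],"roll":1},{"claw":1,"slide":[0,0,0],"roll":1},{"claw":1,"slide":[0,0,0],"roll":1}]'
python3 -m jog '[{"claw":1,"slide":[0,0,0],"roll":1},{"claw":1,"slide":[0,0,0],"roll":1},{"claw":1,"slide":[0,0,0],"roll":1},{"claw":1,"slide":[0,0,0],"roll":1},{"claw":1,"slide":[0,0,0],"roll":1},{"claw":1,"slide":[0,0,0],"roll":1},{"claw":1,"slide":[0,0,0],"roll":1},{"claw":1,"slide":[0,0,0],"roll":1}]'
python3 -m jog '[{"claw":1,"slide":[0,0,0],"roll":1},{"claw":1,"slide":[0,0,0],"roll":1},{"claw":1,"slide":[0,0,0],"roll":1},{"claw":1,"slide":[0,0,0],"roll":1},{"claw":1,"slide":[0,0,0],"roll":1},{"claw":1,"slide":[0,0,0],"roll":1},{"claw":1,"slide":[0,0,0],"roll":1},{"claw":1,"slide":[0,0,0],"roll":1}]'
python3 -m jog '[{"claw":1,"slide":[0,0,0],"roll":1},{"claw":1,"slide":[0,0,0],"roll":1},{"claw":1,"slide":[0,0,0],"roll":1},{"claw":1,"slide":[0,0,0],"roll":0.87}]'
python3 - <<'E'
from h import *
from bench import *
plan([.4285,-.1758,.026],radians(64))
s=snapshot("side"); crop(s,165,110,365,260,4,"pics/s1.png")
pickle.dump(s,open("s1.pkl","wb"))
E
```

```text
t: 13.85
tool_pos: [0.4365, -0.1481, 0.1721]
eef_rot: [-3.141, 0.001, 2.705]
wrist_force: [-0.8, 0.3, 0.0]
grip_width: 0.0872
t: 14.65
tool_pos: [0.4365, -0.1481, 0.1721]
eef_rot: [3.141, 0.001, 2.065]
wrist_force: [-0.8, -0.6, 0.5]
grip_width: 0.0869
t: 15.45
tool_pos: [0.4365, -0.1481, 0.1721]
eef_rot: [3.141, 0.0, 1.425]
wrist_force: [-0.2, 0.1, -0.2]
grip_width: 0.087
t: 15.85
tool_pos: [0.4365, -0.1481, 0.1721]
eef_rot: [3.141, 0.0, 1.115]
wrist_force: [-0.2, 0.0, 0.3]
grip_width: 0.0868
tool delta mm [-28.4   4.9 146.1] shares [-0.142  0.024  0.73 ] rolls -0.02 t 15.85 yaw 63.9 tilt [3.1408e+00 2.0000e-04]
```

View pics/s1.png

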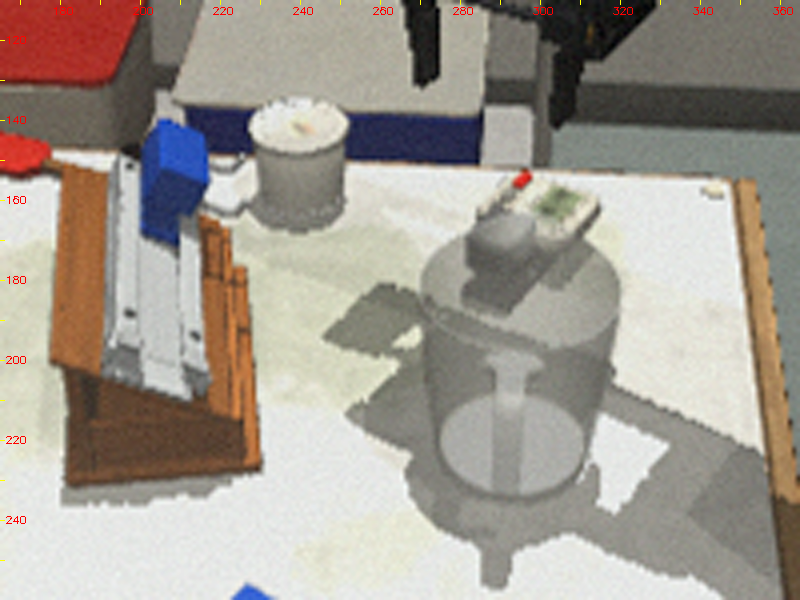

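```bash

python3 -m jog '[{"claw":1,"slide":[-0.142,0.024,0],"roll":0},{"claw":1,"slide":[0,0,0.2],"roll":0},{"claw":1,"slide":[0,0,0.22],"roll":0},{"claw":1,"slide":[0,0,0.2],"roll":0},{"claw":1,"slide":[0,0,0.11],"roll":0},{"claw":0.5,"slide":[0,0,0],"roll":0},{"claw":0,"slide":[0,0,0],"roll":0},{"claw":0,"slide":[0,0,0],"roll":0}]'
python3 -m jog '[{"claw":0,"slide":[0,0,0],"roll":0},{"claw":0,"slide":[0,0,0],"roll":0},{"claw":0,"slide":[0,0,0],"roll":0}]'
```

```text
t: 16.7
tool_pos: [0.4295, -0.1765, 0.0277]
eef_rot: [3.138, 0.0, 1.119]
wrist_force: [-1.0, -0.1, 0.5]
grip_width: 0.0709
t: 17.0
tool_pos: [0.4285, -0.1759, 0.0268]
eef_rot: [3.14, 0.0, 1.119]
wrist_force: [-0.4, 0.4, -0.1]
grip_width: 0.0466
```

```bash

python3 -m jog '[{"claw":0,"slide":[0,0,0],"roll":0},{"claw":0,"slide":[0,0,0],"roll":0},{"claw":0,"slide":[0,0,-0.05],"roll":0},{"claw":0,"slide":[0,0,-0.02],"roll":0},{"claw":0,"slide":[-0.007,0.13,0],"roll":0},{"claw":0,"slide":[-0.007,0.13,0],"roll":0},{"claw":0,"slide":[0,0,0],"roll":0}]'
python3 - <<'E'
from h import *
from bench import *
s=snapshot("side"); crop(s,225,110,345,200,6,"pics/s2.png"); print(observe()["grip_width"],observe()["tool_pos"])
E
```

```text
t: 17.7
tool_pos: [0.4764, -0.2027, 0.0412]
eef_rot: [3.137, 0.0, 1.118]
wrist_force: [-0.4, -0.1, -2.6]
grip_width: 0.0357
0.03575944837612657 [ 0.47448472 -0.20152391  0.04041754]
```

View pics/s2.png

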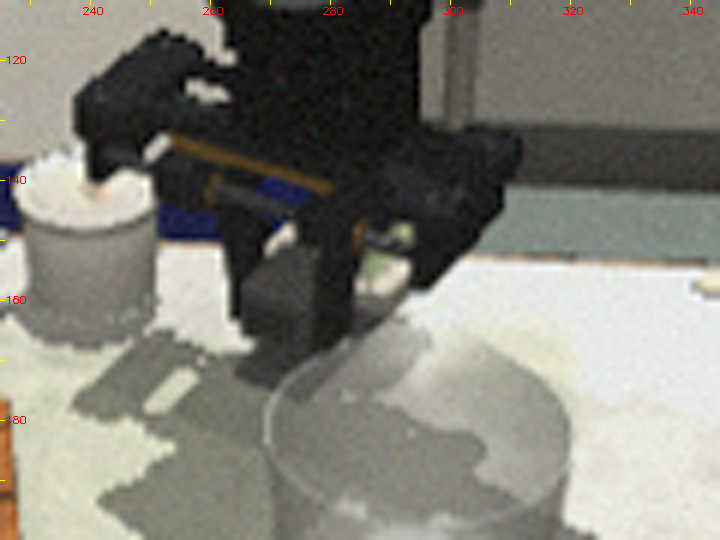

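```bash

python3 -m jog '[{"claw":0,"slide":[0,0,0.05],"roll":0},{"claw":0,"slide":[0,0,0.018],"roll":0},{"claw":0,"slide":[0,0,0],"roll":0},{"claw":0.5,"slide":[0,0,0],"roll":0},{"claw":1,"slide":[0,0,0],"roll":0},{"claw":1,"slide":[0,0,0],"roll":0},{"claw":1,"slide":[0,0,-0.2],"roll":0},{"claw":1,"slide":[0,0,-0.2],"roll":0}]'
python3 -m jog '[{"claw":1,"slide":[0,0,0],"roll":-1},{"claw":1,"slide":[0,0,0],"roll":-1},{"claw":1,"slide":[0,0,0],"roll":-1},{"claw":1,"slide":[0,0,0],"roll":-1},{"claw":1,"slide":[0,0,0],"roll":-1},{"claw":1,"slide":[0,0,0],"roll":-1},{"claw":1,"slide":[0,0,0],"roll":-1},{"claw":1,"slide":[0,0,0],"roll":-1}]'
python3 -m jog '[{"claw":1,"slide":[0,0,0],"roll":-1},{"claw":1,"slide":[0,0,0],"roll":-1},{"claw":1,"slide":[0,0,0],"roll":-1},{"claw":1,"slide":[0,0,0],"roll":-1},{"claw":1,"slide":[0,0,0],"roll":-1},{"claw":1,"slide":[0,0,0],"roll":-1},{"claw":1,"slide":[0,0,0],"roll":-1},{"claw":1,"slide":[0,0,0],"roll":-1}]'
python3 -m jog '[{"claw":1,"slide":[0,0,0],"roll":-1},{"claw":1,"slide":[0,0,0],"roll":-1},{"claw":1,"slide":[0,0,0],"roll":-1},{"claw":1,"slide":[0,0,0],"roll":-0.6}]'
python3 - <<'E'
from h import *
from bench import *
s=snapshot("side"); crop(s,225,110,345,200,6,"pics/s3.png"); pickle.dump(s,open("s3.pkl","wb"));o=observe();print(o["tool_pos"],o["eef_rot"])
s=snapshot("top"); crop(s,280,150,400,270,5,"pics/s3t.png"); pickle.dump(s,open("s3t.pkl","wb"))
E
```

```text
t: 18.55
tool_pos: [0.4719, -0.1999, 0.1056]
eef_rot: [-3.137, -0.0, 1.118]
wrist_force: [0.3, -1.6, 0.6]
grip_width: 0.0675
t: 19.35
tool_pos: [0.4733, -0.2007, 0.1062]
eef_rot: [-3.142, -0.0, 1.762]
wrist_force: [0.7, 0.1, 0.2]
grip_width: 0.0869
t: 20.15
tool_pos: [0.4733, -0.2007, 0.1062]
eef_rot: [-3.142, -0.0, 2.402]
wrist_force: [-0.0, -0.6, -1.7]
grip_width: 0.0873
t: 20.55
tool_pos: [0.4733, -0.2007, 0.1062]
eef_rot: [-3.142, -0.0, 2.689]
wrist_force: [-0.6, 0.1, 0.5]
grip_width: 0.0865
[ 0.4733061  -0.20075564  0.10618575] [-3.14153454e+00 -1.24391637e-04  2.69084869e+00]
```

View pics/s3.png

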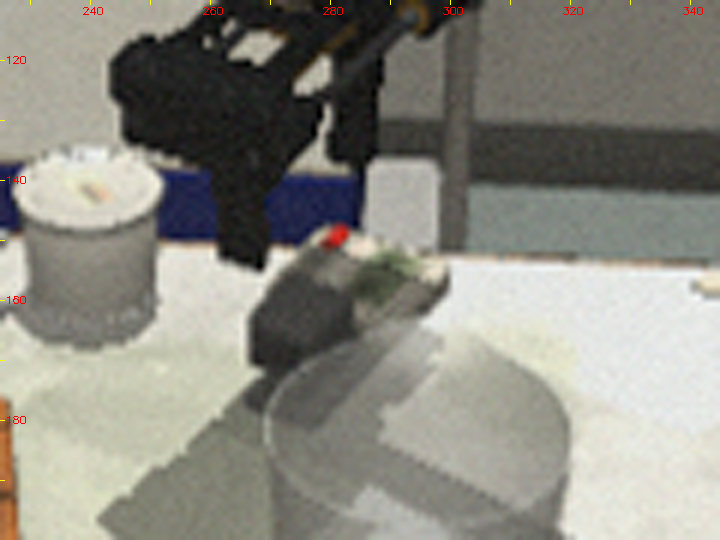

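View pics/s3t.png

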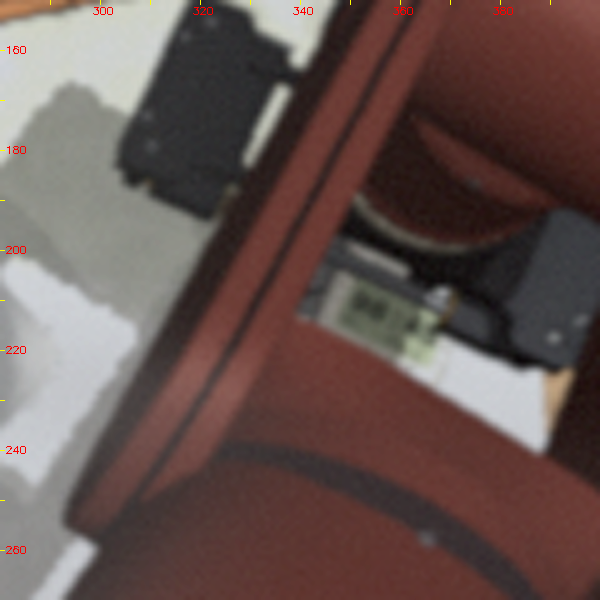

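```bash

python3 -m jog '[{"claw":1,"slide":[0,0,0.12],"roll":0},{"claw":1,"slide":[0,0,0.12],"roll":0},{"claw":1,"slide":[0,0,0.058],"roll":0},{"claw":0.6,"slide":[0,0,0],"roll":0},{"claw":0.2,"slide":[0,0,0],"roll":0},{"claw":0,"slide":[0,0,0],"roll":0},{"claw":0,"slide":[0,0,0],"roll":0}]'
python3 -m jog '[{"claw":0,"slide":[0,0,0],"roll":0},{"claw":0,"slide":[0,0,0],"roll":0},{"claw":0,"slide":[0,0,0],"roll":0},{"claw":0,"slide":[0,0,0],"roll":0}]'
python3 - <<'E'
from h import *
from bench import *
s=snapshot("side"); crop(s,225,110,345,200,6,"pics/s4.png"); o=observe();print(o["tool_pos"],o["eef_rot"],o["grip_width"])
E
```

```text
t: 21.35
tool_pos: [0.4743, -0.2013, 0.0479]
eef_rot: [-3.141, 0.002, 2.686]
wrist_force: [0.5, -0.3, -0.2]
grip_width: 0.063
t: 21.75
tool_pos: [0.4736, -0.2011, 0.0471]
eef_rot: [-3.141, 0.001, 2.686]
wrist_force: [-1.0, -1.2, 1.6]
grip_width: 0.0417
[ 0.47361329 -0.20110703  0.04712173] [-3.14123613e+00  4.89394678e-04  2.68643513e+00] 0.041671182951414615
```

View pics/s4.png

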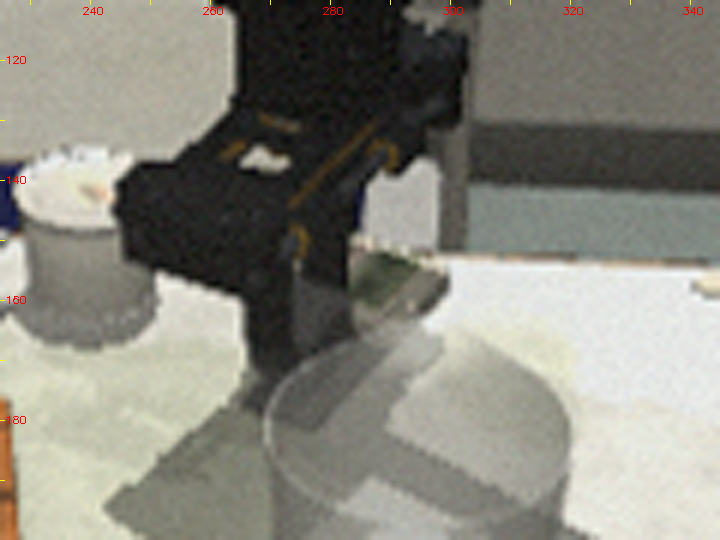

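```bash

python3 -m jog '[{"claw":0,"slide":[0,0,-0.03],"roll":0},{"claw":0,"slide":[0,0,-0.05],"roll":0},{"claw":0,"slide":[0,0,-0.1],"roll":0},{"claw":0,"slide":[0,0,-0.15],"roll":0},{"claw":0,"slide":[0,0,-0.2],"roll":0},{"claw":0,"slide":[0,0,-0.2],"roll":0},{"claw":0,"slide":[0,0,-0.2],"roll":0},{"claw":0,"slide":[0,0,0],"roll":0}]'
python3 - <<'E'
from h import *
from bench import *
s=snapshot("side"); crop(s,205,60,345,160,5,"pics/s5.png"); o=observe();print(o["tool_pos"],o["wrist_force"],o["grip_width"])
e=r2w([.058,-.091,-.010]); print(e)
plan(e+HX*.034+np.array([0,0,.1277]),th+pi)
E
```

```text
t: 22.6
tool_pos: [0.4766, -0.2025, 0.2403]
eef_rot: [-3.141, 0.012, 2.687]
wrist_force: [0.5, -0.0, -1.9]
grip_width: 0.0416
[ 0.47526164 -0.2017215   0.23676067] [-0.4870049   0.51106152 -3.41898006] 0.041598635880216124
[ 0.71602576 -0.13483197  0.10533975]
tool delta mm [-213.7  186.8    5.2] shares [-1.068  0.934  0.026] rolls -8.27 t 22.65 yaw 153.93 tilt [-3.1411  0.0073]
```

View pics/s5.png

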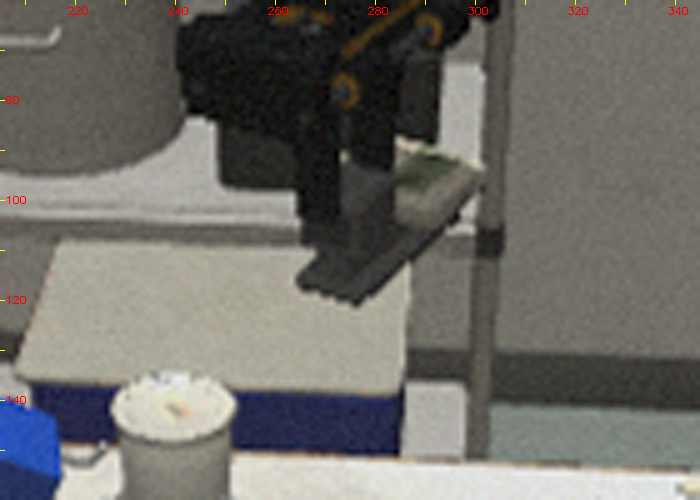

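```bash

python3 -m jog '[{"claw":0,"slide":[-0.1,0.09,0],"roll":0},{"claw":0,"slide":[-0.15,0.13,0],"roll":0},{"claw":0,"slide":[-0.16,0.14,0],"roll":0},{"claw":0,"slide":[-0.16,0.14,0],"roll":0},{"claw":0,"slide":[-0.16,0.14,0],"roll":0},{"claw":0,"slide":[-0.15,0.13,0],"roll":0},{"claw":0,"slide":[-0.12,0.1,0],"roll":0},{"claw":0,"slide":[-0.07,0.06,0],"roll":-0.3}]'
python3 -m jog '[{"claw":0,"slide":[0,0,0],"roll":-1},{"claw":0,"slide":[0,0,0],"roll":-1},{"claw":0,"slide":[0,0,0],"roll":-1},{"claw":0,"slide":[0,0,0],"roll":-1},{"claw":0,"slide":[0,0,0],"roll":-1},{"claw":0,"slide":[0,0,0],"roll":-1},{"claw":0,"slide":[0,0,0],"roll":-1},{"claw":0,"slide":[0,0,0],"roll":-0.97}]'
python3 - <<'E'
from h import *
from bench import *
s=snapshot("side"); crop(s,140,60,260,180,5,"pics/s6.png"); o=observe();print(o["tool_pos"],o["wrist_force"],o["grip_width"])
e=r2w([.058,-.091,-.010]); print(e)
plan(e+HX*.034+np.array([0,0,.0427]),th+pi)
E
```

```text
t: 23.45
tool_pos: [0.7481, -0.1262, 0.2288]
eef_rot: [-3.141, -0.005, 2.712]
wrist_force: [-0.5, 0.0, -3.3]
grip_width: 0.0414
t: 24.25
tool_pos: [0.7461, -0.1274, 0.2294]
eef_rot: [3.139, -0.004, -2.932]
wrist_force: [0.7, -0.0, -2.6]
grip_width: 0.0416
[ 0.7461972  -0.12735323  0.22946846] [-0.44052429  0.83427147 -3.88754885] 0.041455488656821415
[ 0.71602576 -0.13483197  0.10533975]
tool delta mm [-3.3 -1.3 81.4] shares [-0.016 -0.007  0.407] rolls 0.09 t 24.3 yaw -167.77 tilt [ 3.1392 -0.0041]
```

View pics/s6.png

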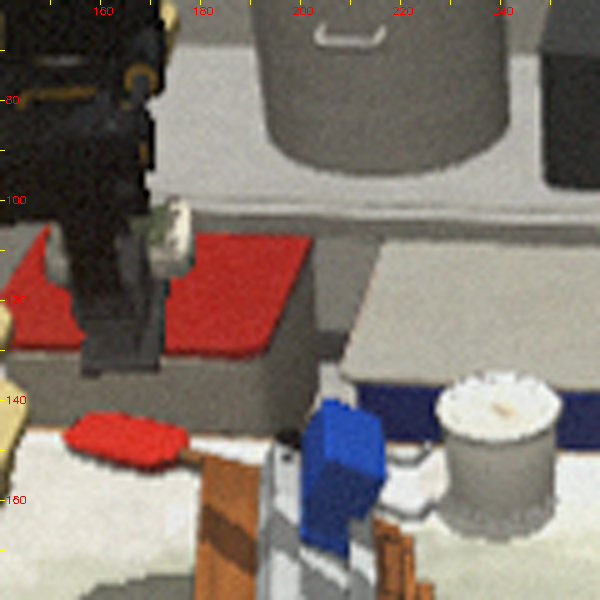

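```bash

python3 -m jog '[{"claw":0,"slide":[-0.016,-0.007,0.1],"roll":0.09},{"claw":0,"slide":[0,0,0.15],"roll":0},{"claw":0,"slide":[0,0,0.11],"roll":0},{"claw":0,"slide":[0,0,0.045],"roll":0},{"claw":0,"slide":[0,0,0],"roll":0}]'
python3 -m jog '[{"claw":0,"slide":[0.03,0,0],"roll":0},{"claw":0,"slide":[0.03,0,0],"roll":0},{"claw":0,"slide":[0.02,0,0],"roll":0},{"claw":0,"slide":[0,0,0],"roll":0}]'
python3 - <<'E'
from h import *
from bench import *
s=snapshot("side"); crop(s,140,100,230,180,7,"pics/s7.png"); o=observe();print(o["tool_pos"],o["wrist_force"],o["grip_width"])
E
```

```text
t: 24.8
tool_pos: [0.7488, -0.1279, 0.1472]
eef_rot: [3.139, -0.006, -2.944]
wrist_force: [-0.5, -0.2, -2.0]
grip_width: 0.0417
t: 25.2
tool_pos: [0.7362, -0.1321, 0.1541]
eef_rot: [-3.14, 0.004, -2.943]
wrist_force: [3.0, 0.8, -0.7]
grip_width: 0.0416
[ 0.73632926 -0.13204288  0.15400103] [ 2.50773949 -1.11932705  1.23309128] 0.04132927372823106
```

View pics/s7.png

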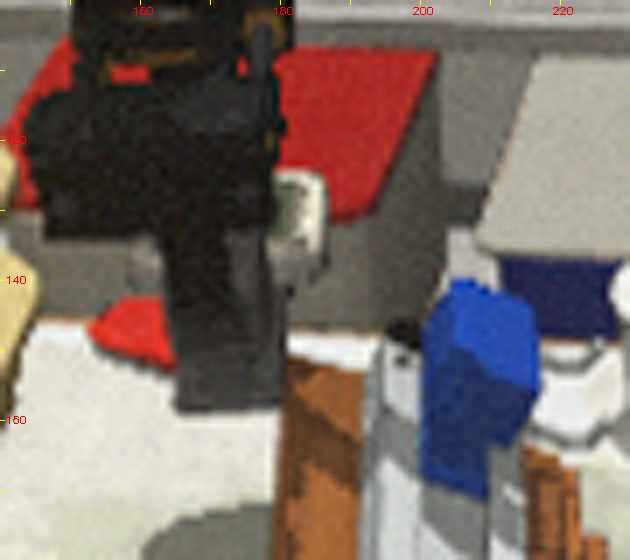

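```bash

python3 -m jog '[{"claw":0,"slide":[-0.03,0,0],"roll":0},{"claw":0,"slide":[0,0,0.03],"roll":0},{"claw":0,"slide":[0,0,0],"roll":0}]'
python3 -m jog '[{"claw":0,"slide":[0.02,0,0],"roll":0},{"claw":0,"slide":[0.02,0,0],"roll":0},{"claw":0,"slide":[0.02,0,0],"roll":0},{"claw":0,"slide":[0,0,0],"roll":0}]'
python3 - <<'E'
from h import *
from bench import *
s=snapshot("side"); crop(s,140,100,230,180,7,"pics/s8.png"); o=observe();print(o["tool_pos"],o["wrist_force"],o["grip_width"])
E
```

```text
t: 25.55
tool_pos: [0.7403, -0.1302, 0.1437]
eef_rot: [3.14, -0.003, -2.942]
wrist_force: [0.8, -0.0, -3.3]
grip_width: 0.0419
t: 25.95
tool_pos: [0.7303, -0.1327, 0.147]
eef_rot: [-3.141, 0.004, -2.942]
wrist_force: [5.2, 2.1, -1.0]
grip_width: 0.0418
[ 0.73039739 -0.13263227  0.14692768] [ 4.80982351  1.52799639 -1.01076074] 0.04136413501743658
```

View pics/s8.png

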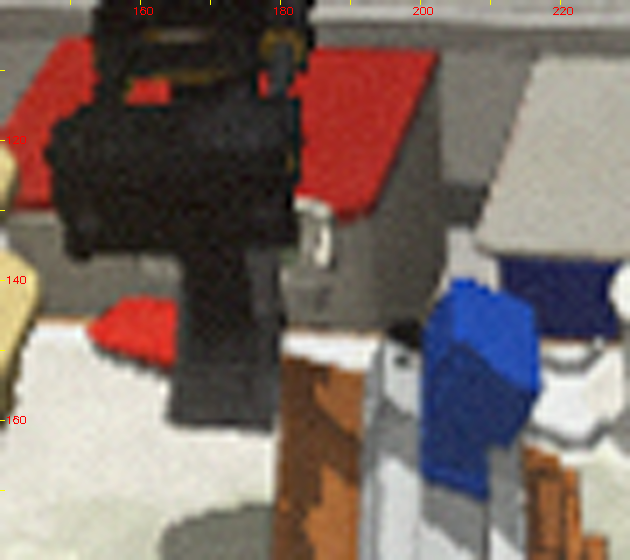

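```bash

python3 -m jog '[{"claw":0,"slide":[0.02,0,0],"roll":0},{"claw":0,"slide":[0.02,0,0],"roll":0},{"claw":0,"slide":[0.015,0,0],"roll":0},{"claw":0,"slide":[0,0,0],"roll":0}]'
python3 - <<'E'
from h import *
from bench import *
s=snapshot("side"); crop(s,140,100,230,180,7,"pics/s9.png"); o=observe();print(o["tool_pos"],o["wrist_force"],o["grip_width"])
E
```

```text
t: 26.4
tool_pos: [0.7202, -0.135, 0.1481]
eef_rot: [-3.14, 0.005, -2.942]
wrist_force: [4.7, 2.1, 1.9]
grip_width: 0.0415
[ 0.72024263 -0.13499077  0.14810576] [5.2979723  3.16947226 2.81875404] 0.04150108309485031
```

View pics/s9.png

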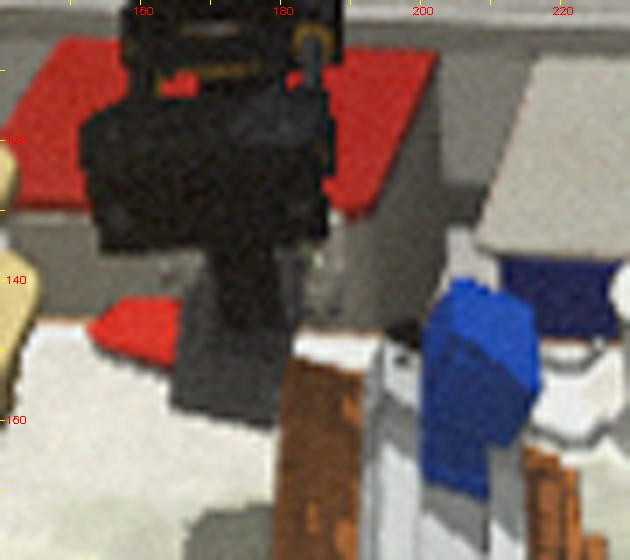

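```bash

python3 -m jog '[{"claw":0,"slide":[0.02,0,0.005],"roll":0},{"claw":0,"slide":[0.015,0,0],"roll":0},{"claw":0,"slide":[0,0,0],"roll":0}]'
python3 - <<'E'
from h import *
from bench import *
s=snapshot("side"); crop(s,150,120,210,170,11,"pics/s10.png"); o=observe();print(o["tool_pos"],o["wrist_force"],o["grip_width"])
E
```

```text
t: 26.75
tool_pos: [0.7134, -0.1366, 0.1475]
eef_rot: [-3.14, 0.005, -2.942]
wrist_force: [4.4, 1.7, 6.5]
grip_width: 0.0415
[ 0.71346473 -0.13662007  0.14742024] [4.50793362 2.23151599 5.52008366] 0.041214738542967075
```

View pics/s10.png

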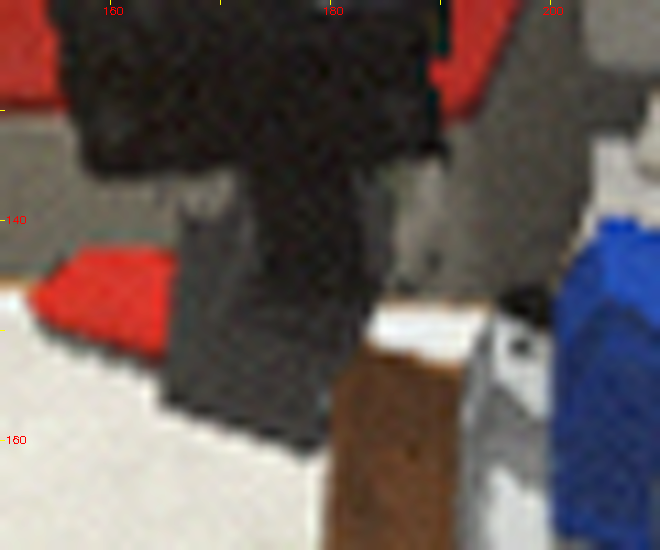

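```bash

python3 -m jog '[{"claw":0,"slide":[0.01,0,-0.005],"roll":0},{"claw":0,"slide":[0,0,0],"roll":0},{"claw":0,"slide":[-0.03,0,-0.05],"roll":0},{"claw":0,"slide":[0,0,-0.15],"roll":0},{"claw":0,"slide":[0,0,-0.2],"roll":0},{"claw":0,"slide":[0,0,-0.1],"roll":0},{"claw":0,"slide":[0,0,0],"roll":0}]'
python3 - <<'E'
from h import *
from bench import *
s=snapshot("side"); crop(s,140,80,230,160,8,"pics/s11.png"); o=observe();print(o["tool_pos"],o["wrist_force"],o["wrist_torque"],w2r(o["tool_pos"]))
pickle.dump(s,open("s11.pkl","wb"))
E
```

```text
t: 27.5
tool_pos: [0.7166, -0.1363, 0.2499]
eef_rot: [-3.139, 0.003, -2.943]
wrist_force: [-0.0, 0.2, -1.8]
grip_width: 0.0416
[ 0.71560403 -0.135977    0.24668493] [ 0.61139228 -0.2366789  -3.12970331] [ 0.10616213  0.1214981  -0.034103  ] [ 0.12811168 -0.09203414  0.11273237]
```

View pics/s11.png

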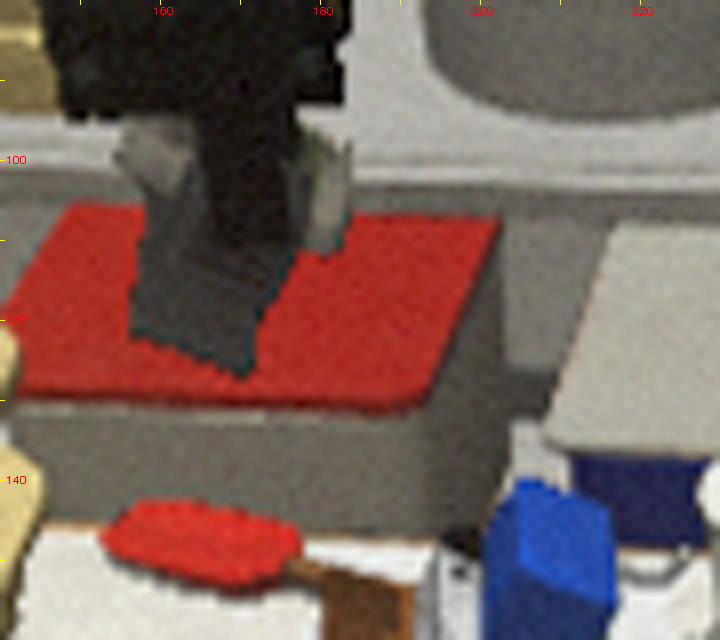

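```bash

python3 - <<'E'
from h import *
s=load("s11.pkl"); T=w2r([.7161,-.1361,.2483]); y=T[1]+.021
U=oncross(s,np.array((156.5,121.7))-.45,y);D=oncross(s,np.array((171,127.5))-.45,y); print(T,U.round(4),D.round(4),(U+D)/2,"dtilt",np.degrees(np.arctan2(*(U-D)[[2,0]])),"w",np.linalg.norm(U-D), "off",(U+D)/2-T)
E
```

```text
[ 0.12931774 -0.09225629  0.11390097] [ 0.1513 -0.0713  0.0677] [ 0.1146 -0.0713  0.0676] [ 0.1329034  -0.07125629  0.06767518] dtilt 0.14556290900751806 w 0.03669929884920331 off [ 0.00358566  0.021      -0.04622579]
```

```bash

python3 -m jog '[{"claw":0,"slide":[0,0.1,0],"roll":0},{"claw":0,"slide":[0.02,0.18,0],"roll":0},{"claw":0,"slide":[0.03,0.2,0],"roll":0},{"claw":0,"slide":[0.04,0.2,0],"roll":0},{"claw":0,"slide":[0.06,0.2,0],"roll":0},{"claw":0,"slide":[0.06,0.2,0],"roll":0},{"claw":0,"slide":[0.06,0.18,0],"roll":0},{"claw":0,"slide":[0.06,0.1,0],"roll":0}]'
python3 -m jog '[{"claw":0,"slide":[0.06,0.075,0],"roll":0},{"claw":0,"slide":[0.056,0,0.1],"roll":0},{"claw":0,"slide":[0,0,0.15],"roll":0},{"claw":0,"slide":[0,0,0.15],"roll":0},{"claw":0,"slide":[0,0,0.1],"roll":0},{"claw":0,"slide":[0,0,0.05],"roll":0},{"claw":0,"slide":[0,0,0],"roll":0},{"claw":0,"slide":[0,0,0],"roll":0}]'
python3 - <<'E'
from h import *
from bench import *
s=snapshot("side"); crop(s,150,140,270,260,6,"pics/u1.png"); o=observe();print(o["tool_pos"],o["wrist_force"],o["wrist_torque"],w2r(o["tool_pos"]),o["eef_rot"],o["grip_width"])
pickle.dump(s,open("u1.pkl","wb"))
E
```

```text
t: 28.35
tool_pos: [0.5934, 0.1213, 0.2424]
eef_rot: [3.14, -0.006, -2.94]
wrist_force: [0.2, -0.6, -2.7]
grip_width: 0.0414
t: 29.15
tool_pos: [0.5711, 0.1282, 0.1357]
eef_rot: [3.142, -0.001, -2.942]
wrist_force: [-0.3, -0.0, -2.7]
grip_width: 0.0413
[0.57186036 0.12820015 0.13662561] [ 0.27848129  0.37407231 -1.58033763] [ 0.13451546  0.00544204 -0.00857555] [-0.00181336  0.19601571  0.06065906] [-3.14142463e+00  1.11370539e-03 -2.94226710e+00] 0.04121103316578819
```

View pics/u1.png

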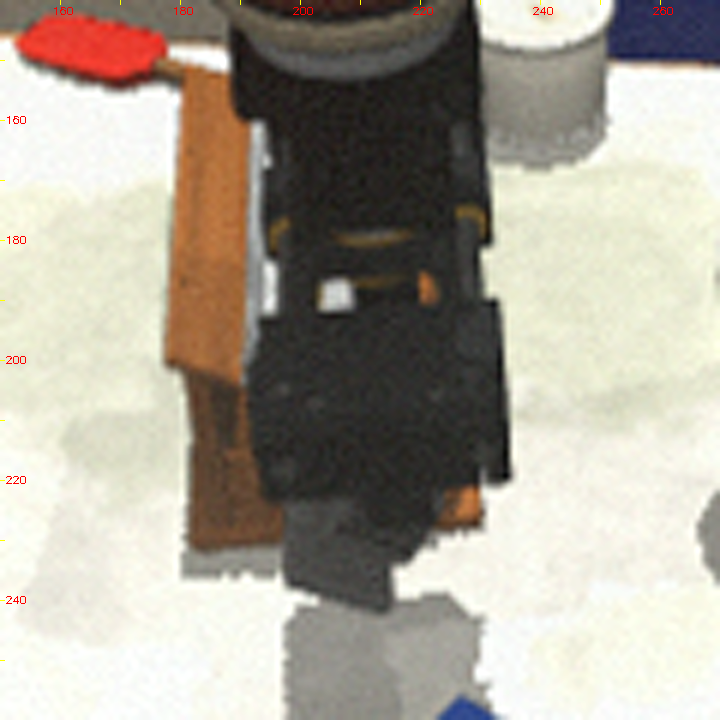

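```bash

python3 - <<'E'
from h import *
from bench import *
s=load("u1.pkl"); crop(s,185,215,235,250,14,"pics/u2.png")
t=snapshot("top"); crop(t,160,80,280,180,6,"pics/u2t.png")
E
```

```text
(no output)
```

View pics/u2.png

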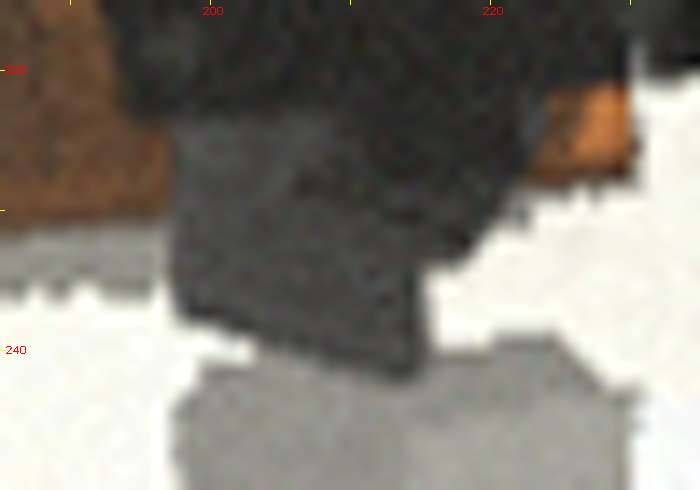

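View pics/u2t.png

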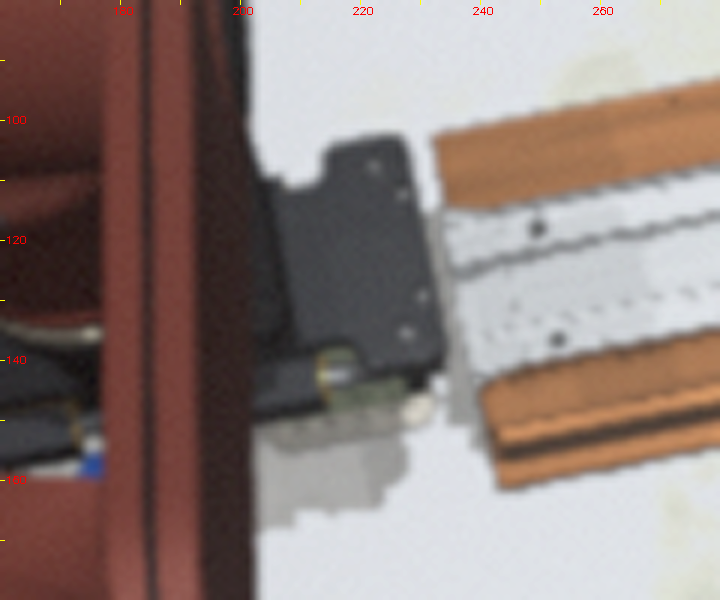

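```bash

python3 - <<'E'
from h import *
s=load("u1.pkl"); T=w2r([.5715,.1282,.1362]); y=T[1]+.021
U=oncross(s,np.array((197.5,237.4))-.45,y);D=oncross(s,np.array((214.6,242.2))-.45,y); c=(U+D)/2; print(T,U.round(4),D.round(4),c,"dtilt",np.degrees(np.arctan2(*(U-D)[[2,0]])),"w",np.linalg.norm(U-D), "off",c-T)
print("side check rail mouth px", [(proj(s,r2w(p))+.45).round(1).tolist() for p in ([.0216,.06,.015],[-.0216,.06,.015])])
d=np.array([-c[0],0,.002-c[2]]); w=RR@d; print("needed: tool x",-w@HX*1000,"z",-w[2]*1000)
E
```

```text
[-0.00233163  0.19608951  0.06046684] [0.0191 0.2171 0.0129] [-0.0194  0.2171  0.0136] [-1.32222462e-04  2.17089508e-01  1.32449927e-02] dtilt -1.0274101807456801 w 0.03844376777740742 off [ 0.00219941  0.021      -0.04722184]
side check rail mouth px [[197.2, 188.7], [213.9, 194.5]]
needed: tool x -5.737004375993768 z 9.672338138315995
```

```bash

python3 -m jog '[{"claw":0,"slide":[-0.014,0,0.02],"roll":0},{"claw":0,"slide":[-0.014,0,0.023],"roll":0},{"claw":0,"slide":[0,0,0],"roll":0},{"claw":0,"slide":[0,0,0],"roll":0}]'
python3 - <<'E'
from h import *
o,p,y=pose();print(w2r(p),np.degrees(y))
from bench import *
s=snapshot("side"); crop(s,185,200,235,250,12,"pics/u3.png"); pickle.dump(s,open("u3.pkl","wb"))
E
```

```text
t: 29.65
tool_pos: [0.5767, 0.1291, 0.1269]
eef_rot: [3.142, -0.001, -2.942]
wrist_force: [0.7, -0.1, -2.9]
grip_width: 0.0416
[-0.0024099   0.19587619  0.04974571] -168.5894635886014
```

View pics/u3.png

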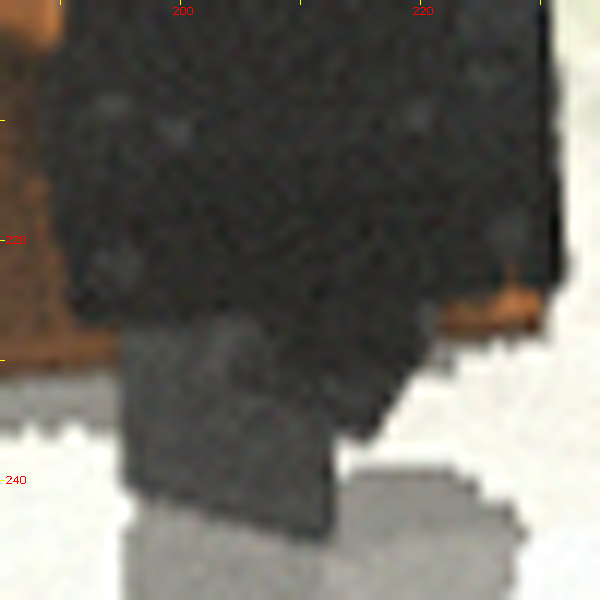

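```bash

python3 -m jog '[{"claw":0,"slide":[0,-0.04,0],"roll":-0.09},{"claw":0,"slide":[0,-0.05,0],"roll":0},{"claw":0,"slide":[0,-0.05,0],"roll":0},{"claw":0,"slide":[0,-0.05,0],"roll":0}]'
python3 -m jog '[{"claw":0,"slide":[0,-0.05,0],"roll":0},{"claw":0,"slide":[0,-0.05,0],"roll":0},{"claw":0,"slide":[0,0,0],"roll":0}]'
python3 - <<'E'
from h import *
o,p,y=pose();print(w2r(p),np.degrees(y))
from bench import *
s=snapshot("side"); crop(s,165,180,245,250,9,"pics/u4.png"); pickle.dump(s,open("u4.pkl","wb"))
s=snapshot("top"); crop(s,200,80,300,180,6,"pics/u4t.png")
E
```

```text
t: 30.1
tool_pos: [0.5843, 0.0915, 0.1275]
eef_rot: [3.14, -0.001, -2.936]
wrist_force: [-2.9, 3.8, 2.1]
grip_width: 0.0413
t: 30.4
tool_pos: [0.5893, 0.0703, 0.1275]
eef_rot: [-3.14, 0.001, -2.937]
wrist_force: [-2.1, -2.9, 0.7]
grip_width: 0.0417
[-0.00190054  0.13578952  0.05021696] -168.26409157951278
```

View pics/u4.png

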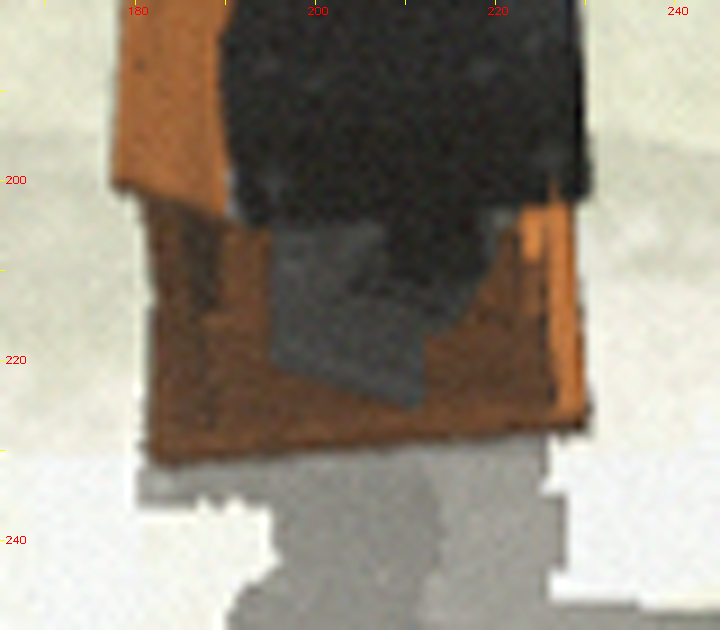

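View pics/u4t.png

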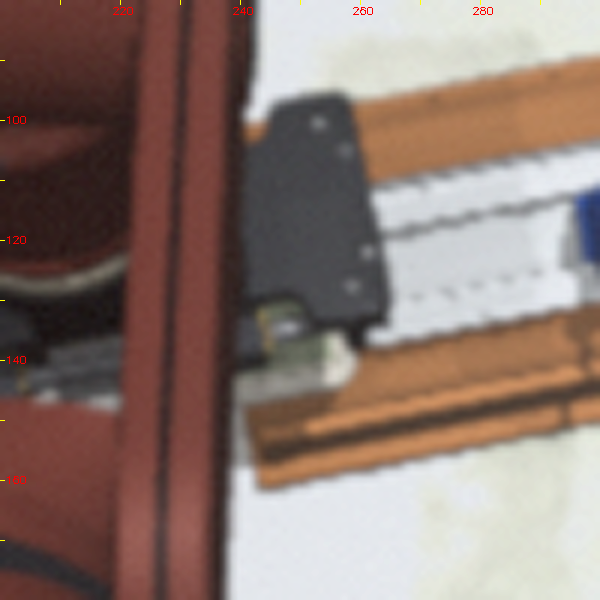

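```bash

python3 - <<'E'
from h import *
s=load("u4.pkl"); y=.1358+.021
U=oncross(s,np.array((195.0,220.2))-.45,y);D=oncross(s,np.array((211.7,225.2))-.45,y); print(U.round(4),D.round(4),(U+D)/2)
E
python3 -m jog '[{"claw":0,"slide":[0,-0.08,0],"roll":0},{"claw":0,"slide":[0,-0.08,0],"roll":0},{"claw":0,"slide":[0,-0.08,0],"roll":0},{"claw":0,"slide":[0,0,0],"roll":0}]'
python3 - <<'E'
from h import *
o,p,y=pose();print(w2r(p),np.degrees(y))
from bench import *
s=snapshot("side"); crop(s,165,170,245,240,9,"pics/u5.png"); pickle.dump(s,open("u5.pkl","wb"))
E
```

```text
[0.0211 0.1568 0.0035] [-0.0186  0.1568  0.0041] [0.00126452 0.1568     0.00383275]
t: 30.9
tool_pos: [0.5988, 0.024, 0.1274]
eef_rot: [-3.141, 0.0, -2.936]
wrist_force: [-2.7, -3.8, 1.7]
grip_width: 0.0417
[-0.00204878  0.08853847  0.05016982] -168.22899684481607
```

View pics/u5.png

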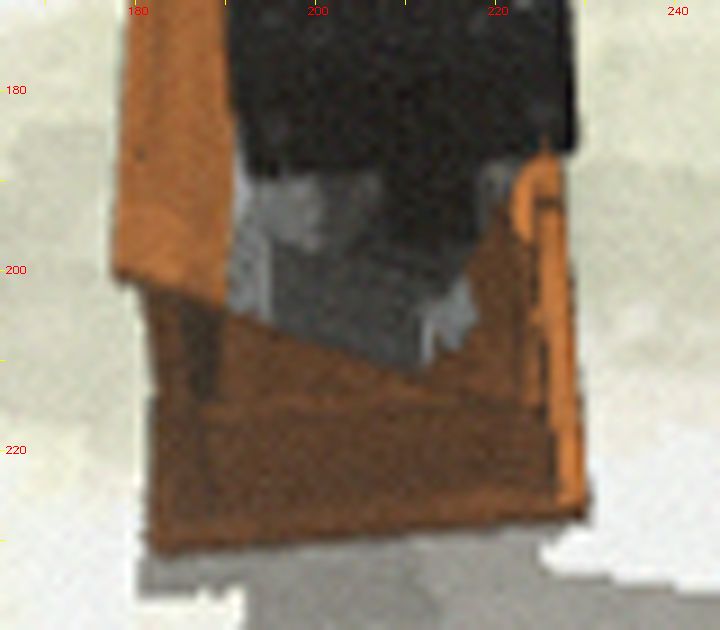

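```bash

python3 -m jog '[{"claw":0,"slide":[0,-0.07,0],"roll":0},{"claw":0,"slide":[0,-0.07,0],"roll":0},{"claw":0,"slide":[0,-0.04,0],"roll":0},{"claw":0,"slide":[0,-0.02,0],"roll":0}]'
python3 -m jog '[{"claw":0,"slide":[0,-0.02,0],"roll":0},{"claw":0,"slide":[0,-0.02,0],"roll":0}]'
python3 - <<'E'
from h import *
o,p,y=pose();print(w2r(p),np.degrees(y),o["wrist_force"])
from bench import *
s=snapshot("side"); crop(s,165,130,255,230,7,"pics/u6.png"); pickle.dump(s,open("u6.pkl","wb"))
s=snapshot("top"); crop(s,220,80,340,180,6,"pics/u6t.png")
E
```

```text
t: 31.35
tool_pos: [0.6062, -0.0127, 0.1273]
eef_rot: [3.139, -0.001, -2.935]
wrist_force: [-6.3, 4.6, 5.2]
grip_width: 0.0412
t: 31.55
tool_pos: [0.6077, -0.0198, 0.1273]
eef_rot: [3.139, -0.001, -2.934]
wrist_force: [-6.0, 4.2, 5.1]
grip_width: 0.0415
[-0.00240011  0.04384228  0.05025492] -168.1198152170309 [-5.95906407  4.16809008  5.11122084]
```

View pics/u6.png

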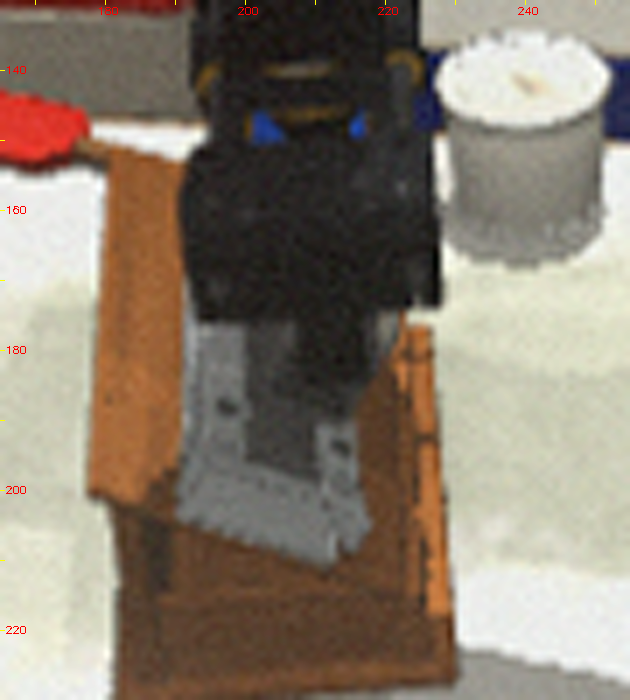

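View pics/u6t.png

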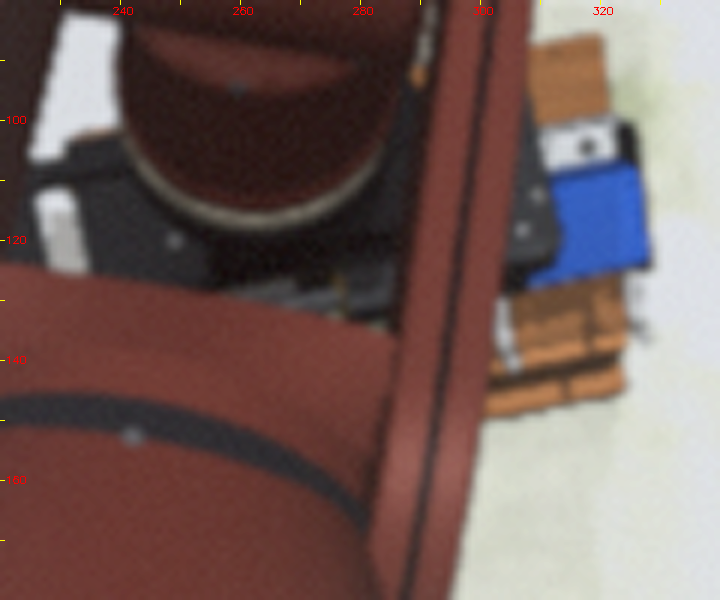

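```bash

python3 -m jog '[{"claw":0,"slide":[0,-0.015,0],"roll":0},{"claw":0,"slide":[0,-0.015,0],"roll":0},{"claw":0,"slide":[0,0,0],"roll":0}]'
python3 -c "
from h import *
o,p,y=pose();print(w2r(p),o['wrist_force'])"

```

```text
t: 31.95
tool_pos: [0.6083, -0.0215, 0.1268]
eef_rot: [3.132, -0.001, -2.933]
wrist_force: [-6.4, 17.4, 4.9]
grip_width: 0.0415
[-0.00239653  0.04202645  0.04967687] [-6.38044196 17.35671494  4.92477301]
```

```bash

python3 -m jog '[{"claw":0,"slide":[0,0.006,0],"roll":0},{"claw":0.6,"slide":[0,0,0],"roll":0},{"claw":0.8,"slide":[0,0,0],"roll":0},{"claw":0.8,"slide":[0,0,-0.02],"roll":0},{"claw":0.8,"slide":[0,0,-0.1],"roll":0},{"claw":0.8,"slide":[0,0,-0.2],"roll":0},{"claw":0.8,"slide":[0,0.1,-0.2],"roll":0},{"claw":0.8,"slide":[0,0.2,-0.1],"roll":0}]'
python3 -m jog '[{"claw":0.8,"slide":[0,0.24,0],"roll":0},{"claw":0.8,"slide":[0,0.24,0],"roll":0},{"claw":0.8,"slide":[0,0.24,0],"roll":0},{"claw":0.8,"slide":[0,0.24,0],"roll":0},{"claw":0.8,"slide":[0,0.1,0],"roll":0}]'
python3 - <<'E'
from h import *
from bench import *
s=snapshot("side"); crop(s,165,120,255,220,7,"pics/v1.png"); pickle.dump(s,open("v1.pkl","wb"))
t=snapshot("top"); crop(t,225,75,345,175,6,"pics/v1t.png"); pickle.dump(t,open("v1t.pkl","wb"))
cv2.imwrite("pics/v_side.png",s["image"][:,:,::-1]);cv2.imwrite("pics/v_top.png",t["image"][:,:,::-1])
E
```

```text
t: 32.75
tool_pos: [0.5995, 0.0303, 0.2562]
eef_rot: [-3.138, 0.007, -2.939]
wrist_force: [0.8, 0.3, 0.5]
grip_width: 0.0695
t: 33.25
tool_pos: [0.5528, 0.2437, 0.252]
eef_rot: [3.14, 0.002, -2.932]
wrist_force: [-0.1, -1.2, 0.8]
grip_width: 0.0695
```

View pics/v1.png

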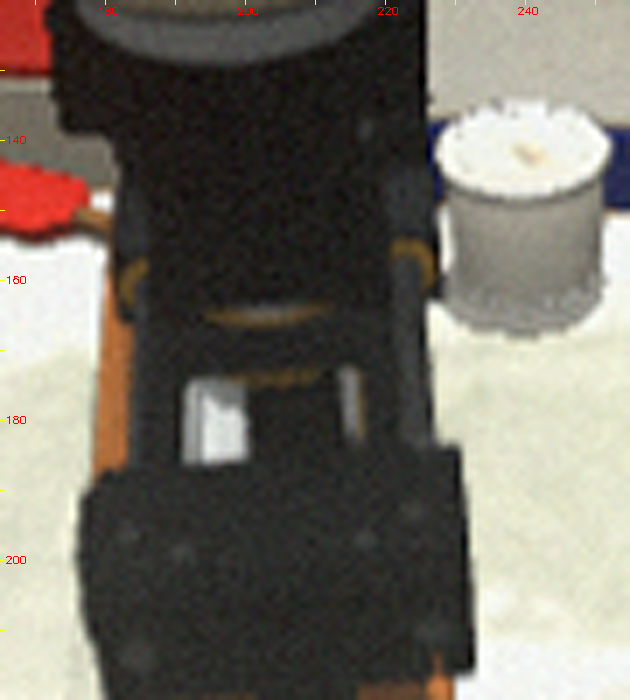

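View pics/v1t.png

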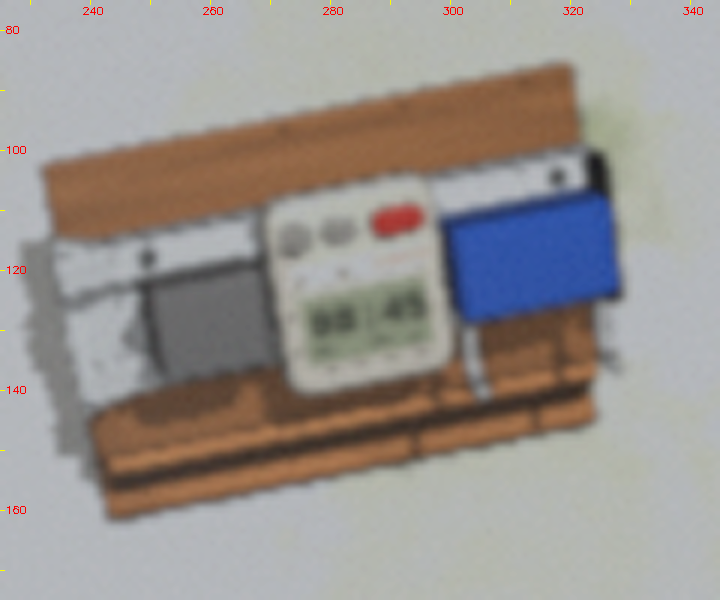

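View pics/v_top.png

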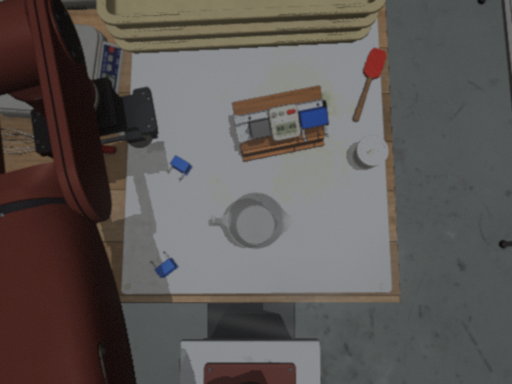

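```bash
python3 - <<'E'
from h import *
t=load("v1t.pkl")
def f(name,ps,z):
    q=[w2r(onplane(t,np.array(p)-.45,r2w([0,0,z]),RR[:,2])) for p in ps]; print(name,np.round(q,4)[:,:2].tolist(),"c",np.mean(q,0).round(4))
f("hook top (expect y -75)",[(299,112),(325.5,107.5),(327.5,124.5),(303,129)],.056)
f("timer face (expect y 10-23=-13)",[(269.5,109),(296.5,104),(300,134.5),(274.5,140)],.043)
f("grip top (expect y 44)",[(250,122),(269,118.5),(272,135),(252.5,139)],.056)
f("buttons",[(332.5-41,112)],.042)
for a,b in (("top0.pkl","v1t.pkl"),):
    A=load(a)["image"];B=t["image"]
    for n,(x0,y0,x1,y1) in dict(jug=(205,190,295,252),tub=(350,130,392,172)).items():
        g=lambda I:cv2.cvtColor(I[y0:y1,x0:x1],cv2.COLOR_RGB2GRAY).astype(np.float32)
        print(n,cv2.phaseCorrelate(g(A),g(B)))
E
```

```text
hook top (expect y -75) [[0.0228, -0.0437], [0.0212, -0.1015], [-0.0161, -0.1017], [-0.0153, -0.0472]] c [ 0.0032 -0.0735  0.056 ]
timer face (expect y 10-23=-13) [[0.0387, 0.0161], [0.0381, -0.043], [-0.0295, -0.0414], [-0.0304, 0.0163]] c [ 0.0042 -0.013   0.043 ]
grip top (expect y 44) [[0.0222, 0.0629], [0.0216, 0.0219], [-0.0149, 0.0213], [-0.0151, 0.0642]] c [0.0035 0.0426 0.056 ]
buttons [[0.023, -0.03]] c [ 0.023 -0.03   0.042]
jug ((0.019109257080344833, -0.08395901800600569), 0.963615336186356)
tub ((0.5177203297344128, 0.5194058875136989), 1.005736775810336)
```

```bash
python3 - <<'E'
from h import *
from bench import *
a=load("side0.pkl")["image"];b=load("v1.pkl")["image"]
x0,y0,x1,y1=145,265,205,330
g=lambda I:cv2.cvtColor(I[y0:y1,x0:x1],cv2.COLOR_RGB2GRAY).astype(np.float32)
print("shaker",cv2.phaseCorrelate(g(a),g(b)))
print(observe()["t"]); print(close_job())
E
```

```text
shaker ((-0.1744156730847628, 0.06409958876564303), 0.6729458332061767)
33.35
the job is handed in; nothing more can be done
None
```

Both parts are in the track and let go, and I handed the job in at t = 33.35 s. No verdict was reported.

**Hook block:** I took the large one of the three blue blocks. The moves cannot tilt the tool, so I gripped it along its slide direction and turned it about 30° in the grip by pushing its foot against the back edge of the rail board. I slid it in from the open end until it met the stop at about 12 N, hooks down the slope, and let go.

**Timer:** I first moved it clear of the jug with a grip across x. Then I gripped it along y, tilted it the same way, slid it in until it touched the block at about 17 N, and let go.

**Last checks, from the top picture unless noted:**

| Check | Measured | Expected |
|---|---|---|
| Hook block centre, y | -73.5 mm | -75 mm |
| Timer face centre, y | -13 mm | -13 mm |
| Timer grip block, y | 43 mm | 44 mm |
| Timer buttons, x | +23 mm | above +10 mm |
| Jug and tub shift | under 1 pixel (about 2 mm per pixel) | under 20 mm |
| Shaker shift (side picture) | 0.2 pixel, weaker match | under 20 mm |

**Checks that disagreed:**
- All parts read 3–4 mm up the slope of the centre line. A foot has only 3 mm of play in the channel, so I put this down mostly to error in my rail estimate.
- An earlier side-view reading put the hook block centre near y = -80 mm. The contact with the stop and the final top view (-73.5 mm) did not bear this out.
- I took no unobstructed final side view of the rail, because the gripper was in the way. The height and tilt of the seated parts therefore rest on the views taken during insertion.

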